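# Build a filter stack and slide it square into the centring jig

## Task

Build the sensor's filter stack on the deck of the centring jig: lay the brass spacer ring flat on the black-ringed red filter that already stands there, then lay the silver-ringed blue filter on the spacer, edges lined up. Then push the jig's sliding jaw gently, without slamming it, all the way home, so that it carries the whole stack into the V pocket and squares it there. Leave the lens cap, petri dish, mug and timer where they are.

Things in the scene. Friction and masses are not known exactly. Their poses are not given: they have to be found in the camera images.
- pocket (a point): V pocket of the centring jig (fixed to the bench): the point on its deck, 12 mm above the bench, where the stack's axis ends when the jaw is home. x: the way the jaw slides home (away from the robot, up to 0.35 rad either way); z up. An aluminium V block, 32 mm high above the deck and 64 mm wide, lies at x = 8 to 40 mm, its V open towards -x. Stop pins, 6 mm high, at x = -16.5, y = +-26 mm.
- loading (a point): Centre of the white circle, 38 mm across, engraved in the jig's deck (12 mm above the bench): the loading place, 24 mm before the pocket. Axes as pocket. The dark base plate, 170 x 92 x 12 mm, reaches from x = -98 to 72 mm of this point. The deck beside it is free but for guide strips, 12 mm wide and 10 mm high, at y = +-34 mm, x = -89 to -23 mm.
- push_plate (a point): Centre of the near face of the black push plate at the back of the jaw, 42 mm above the bench: an upright plate 46 mm wide, 10 mm thick, its top 57 mm above the bench. Before it the aluminium jaw, 34 mm wide, 32 mm high above the deck, with a shallow V face as high as the stack. Push this face along +x of pocket to slide the jaw. Axes as pocket; moves with the jaw.
- jaw (a joint): Slide of the jaw in m: 0 = fully open, 0.045 = fully home against a rigid stop, where the two V faces enclose a 36 mm round stack with about 0.5 mm play. Starts at 0 to 0.006. No spring: it stays where it is left. Sliding takes about 2 to 3 N at slow speed (15 N more per m/s), a little more with the stack before it.
- black_filter_mid (a point): Centre (half-way up) of the bottom part: an optical filter in a knurled black ring with red glass, 36 mm diameter, 12 mm high, 30 g. It stands loose on the jig's deck, within 5 mm of loading, before the open jaw. z is its axis.
- spacer_mid (a point): Centre (half-way up) of the spacer: a plain brass ring, 36 mm outer and 27.6 mm inner diameter, 10 mm high, 35 g, lying flat on the bench. z is its axis; either face may be up.
- silver_filter_mid (a point): Centre (half-way up) of the top part: an optical filter in a knurled silver ring with blue glass, 36 mm diameter, 12 mm high, 30 g, lying flat on the bench. z is its axis; either face may be up. Spacer and silver filter lie one to the left and one to the right of the jig; which is where varies.
- lens_cap: Bystander: black rubber lens cap, 37 mm diameter, 12 mm high, on the bench beyond and left of the work; origin at the centre of its underside. Not part of the stack.
- petri_dish: Bystander: small clear petri dish with a tan filling, 34 mm diameter, 11 mm high; origin at the centre of its underside.
- mug: Bystander: pale grey mug with a thin band below its rim, 86 x 120 mm with its handle, 98 mm high; origin at the centre of its underside.
- timer: Bystander: white bench timer with three buttons, 66 x 66 x 20 mm; origin at the centre of its underside.

How it is judged:
By the outcome, as a careful person would: the job done as asked, in the order asked, and still so for the second after the job is handed in, with the robot touching nothing.
It also fails if it takes over 64 s, if anything falls off the work surface, if the arm or the gripper's body presses on something with over 40 N, if the wrist force passes 120 N, or if a joint passes its speed limit or range.

## Robot

A 7-joint arm with a two-finger parallel gripper is mounted at the origin on a cart in front of the work surface, level with it; the furniture and walls round the work are solid. World frame = base frame: x ahead of the robot, y to its left, z up, the work surface at z = 0. Lengths are in mm, angles in rad, forces in N, time in s.
With the tool pointing down it reaches from about 400 to 850 mm from the base axis. Payload 10.4 kg.
Tool frame: the origin (TCP) lies at the very end of the fingers, on their centre line; the grasp point (between the pads) lies tcp_to_grasp behind it (tcp_to_grasp is the distance from the TCP to the grasp point, in mm); z points along the fingers, y is the direction in which the jaws open and shut (so a half turn about z gives the same grasp; the last joint's range is limited). The gripper opens to 87 mm and grips with 3 to 60 N. Pads are 19 mm wide; open, the fingers measure 117 mm over their backs; the gripper's body (75 mm by 190 mm) begins 51 mm behind the grasp point.
Start: joints at [-1.355, 0.332, -0.065, 1.46, 0.022, 1.35, -0.088], TCP at [147.821, 607.29, 222.576] pointing down, gripper open.
Joint ranges: [-2.6, 2.6], [-0.5, 2.12], [-1.47, 1.34], [0.16, 2.42], [-1.27, 4.41], [0.06, 2.06], [-2.6, 2.6]. Speed limits (rad/s): [2.22, 2.22, 2.79, 2.79, 3.14, 3.14, 3.14].

## Interface

Orientations are given as a unit quaternion [w, x, y, z].
In Python, from bench import state, snapshot, close_job, tcp_to_grasp gives the robot as it stands.
- The arm moves only by the tool step_arm, never from a script. Its argument "increments" is a list of rows, each an object with "travel": the shift along the tool's x, y, z in m, a list of three; "dr": the turn, a rotation vector about the tool's x, y, z in rad, a list of three. In form: [{"travel": [tx, ty, tz], "dr": [rx, ry, rz]}, ...]. A call has 1 to 10 rows; each row is the pose to reach, as a shift and turn from the pose measured when the call began, along the tool's axes at that moment; what a row does not reach only later rows make up. A row lasts 1/12 s, in which the tool goes at most 41.7 mm and 7.16 degrees, less where a joint would pass 70% of its speed; a pose out of reach is approached as far as the arm can. A call with a gripper value outside its range is refused whole. "gripper" is the finger opening in m, from 0 to 0.087, set as the call begins (left out, the last holds). The fingers move at their own pace and stop on an object; "squeeze" is the grip in N (left out, the last holds). Time passes only in rows, so rows that repeat a pose let the fingers close. It gives the time, the measured TCP pose, the force and the opening at its end, in the units of the state.
- state(): the state, without advancing time (a new reading comes with each control period).
- snapshot(name): name is "scene" or "side" or "wrist"; returns a dict with "pixels" (384x512x3 uint8, red, green, blue), "depth" (384x512 float32, mm along the optical axis (not along the pixel's ray), 0 where there is no reading), "fx", "fy", "cx", "cy" (pixels), "extrinsics" (4x4, takes a point from world to camera coordinates); the wrist camera has in their place "hand_eye" (4x4, takes a point from camera to tool coordinates, whose origin is the TCP and whose axes are the flange's). Camera axes: x right, y up, looking along -z (the intrinsics and any distortion apply to the point x, -y, -z); pixel columns grow to the right and rows downward; lengths in mm; the calibration is good to about 2 mm. A picture is of the moment at which its call begins: read the wrist's pose just before it.
- close_job(): hands the job in, once; it reports no verdict.
The state is a dict: "clock": time; "q": joint angles; "qvel": joint speeds; "effort": joint torques, N m; "tcp_pos": TCP position; "tool_rot": TCP orientation; "wrist_force": force on the tool from outside, world axes, zero at the start; "moment": the same for the moment, N m; "grip_width": opening from 0.0 (shut) to 1.0 (fully open).
Only numpy, scipy, OpenCV 4.12 (cv2) and the standard library are available. Lean on these libraries where they do the work, as an engineer would, in place of code of your own. Each camera call takes 0.05 s, during which the arm holds its last target.

## Working session

There is one attempt and no reset: what is moved stays moved. The work goes in short steps, Python scripts to look and compute and a tool call to move; the robot and the scene stay as the last step left them, time stands still between calls to the robot, and variables do not carry over. Pictures are saved under pics/ and viewed, and the job is handed in when it is done.

Besides the shell and the picture viewer there is one more tool, called after "Request:" as name(argument=value, ...) on one line, values as JSON. step_arm: Moves the arm, as the interface text tells. Its arguments: {"type":"object","properties":{"increments":{"type":"array","items":{"type":"object","properties":{"travel":{"type":"array","items":{"type":"number"}},"dr":{"type":"array","items":{"type":"number"}}}}},"gripper":{"type":"number"},"squeeze":{"type":"number"}},"required":["increments"]}

```bash
ls; mkdir -p pics; cat > h.py <<'E'
import numpy as np, cv2
from bench import state, snapshot, close_job, tcp_to_grasp
from scipy.spatial.transform import Rotation as R
def Rt(s):
    w,x,y,z=s['tool_rot']; return R.from_quat([x,y,z,w]).as_matrix()
def c2w(name,im,s=None):
    if name=='wrist':
        T=np.eye(4);T[:3,:3]=Rt(s);T[:3,3]=s['tcp_pos'];return T@im['hand_eye']
    return np.linalg.inv(im['extrinsics'])
def cloud(name,im,s=None):
    d=im['depth'].astype(float);v,u=np.mgrid[:384,:512]
    P=np.stack([(u-im['cx'])/im['fx']*d,-(v-im['cy'])/im['fy']*d,-d,np.ones_like(d)],-1)
    W=P@c2w(name,im,s).T
    W[d==0]=np.nan
    return W[...,:3]
def save(im,n):
    cv2.imwrite('pics/'+n+'.png',im['pixels'][...,::-1])
E
python3 - <<'E'
from h import *
s=state();print(s,tcp_to_grasp)
import pickle
for n in['scene','side','wrist']:
    im=snapshot(n);save(im,n+'0');pickle.dump((im,s),open(n+'0.pkl','wb'))
    print(n,{k:v for k,v in im.items() if k not in('pixels','depth')})
E
```

```text
pics
{'clock': 0.0, 'q': array([-1.35462171,  0.33289823, -0.06468738,  1.46097074,  0.02159003,
        1.34985049, -0.08850858]), 'qvel': array([-3.66550899e-04,  1.23820769e-03,  7.05704020e-05,  2.06246414e-04,
        2.10124644e-04, -2.00165744e-03, -8.30410855e-04]), 'effort': array([-7.46808964e-04, -6.23247886e+01,  2.45507219e-02, -3.89902461e+01,
       -6.13452774e-02,  3.97087354e-02,  1.15888229e-04]), 'tcp_pos': array([147.73822464, 606.89088879, 221.72338107]), 'tool_rot': array([-5.57019227e-05,  1.19104413e-01,  9.92881476e-01, -7.13743256e-04]), 'wrist_force': array([ 0.0749894 ,  0.20651754, -0.7730929 ]), 'moment': array([-0.01831892, -0.02792416, -0.03251403]), 'grip_width': 0.9983915552618502} 18.700000000000003
scene {'fx': 439.6766079785473, 'fy': 439.6766079785473, 'cx': 256.096478015053, 'cy': 183.45181826775507, 'extrinsics': array([[ 6.49432789e-01, -7.60385680e-01,  7.11832707e-03,
        -3.94671511e+02],
       [ 4.71855043e-01,  4.10309102e-01,  7.80384046e-01,
        -3.34305143e+02],
       [-5.96313567e-01, -5.03448169e-01,  6.25260002e-01,
     
[... 336 characters left out ...]
02, -4.25278805e-01,  9.03250174e-01,
        -7.49419655e+01],
       [-1.07546621e-01,  8.96842235e-01,  4.29077766e-01,
        -8.17571637e+02],
       [ 0.00000000e+00,  0.00000000e+00,  0.00000000e+00,
         1.00000000e+00]])}
wrist {'fx': 270.16000075491746, 'fy': 270.16000075491746, 'cx': 257.80902365895815, 'cy': 189.93201715802755, 'hand_eye': array([[ 1.46511238e-05,  9.52410370e-01,  3.04818777e-01,
         8.29723509e+01],
       [ 9.99999858e-01,  1.48164617e-04, -5.11007365e-04,
        -4.60765319e-01],
       [-5.31852071e-04,  3.04818741e-01, -9.52410233e-01,
        -1.62914591e+02],
       [ 0.00000000e+00,  0.00000000e+00,  0.00000000e+00,
         1.00000000e+00]])}
```

View pics/scene0.png

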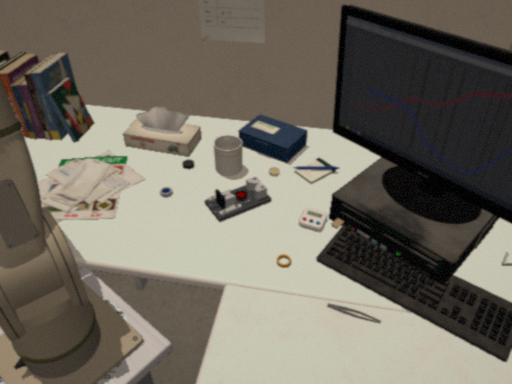

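View pics/side0.png

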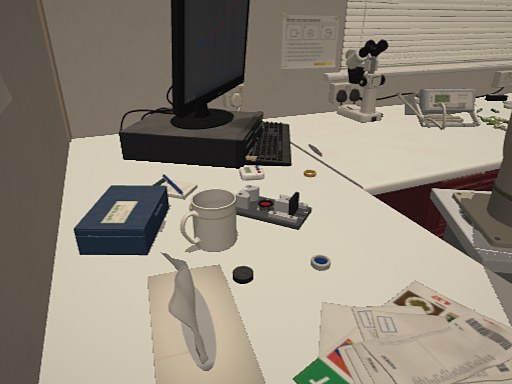

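View pics/wrist0.png

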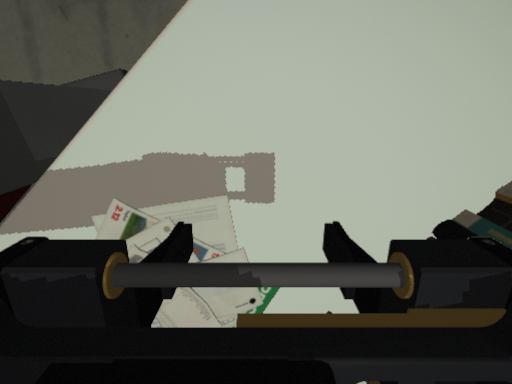

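The scene view shows the silver/blue filter at (167,192) to the left of the jig and the brass ring at (284,261) to its right. The jig is at (240,198), with the red filter at (241,195) and the black push plate at (220,199). The bystanders are the mug (228,157), cap (188,164), dish (274,171) and timer (313,219).

```bash
python3 - <<'E'
from h import *
import pickle
for n,pts in [('scene',dict(silver=(167,192),brass=(284,261),red=(241,196),plate=(220,199),vblock=(255,187),mug=(228,145),cap=(188,164),petri=(274,171),timer=(313,218))),('side',dict(silver=(320,262),brass=(310,173),red=(265,204),plate=(294,203),mug=(215,200),cap=(243,274)))]:
    im,s=pickle.load(open(n+'0.pkl','rb'));W=cloud(n,im)
    for k,(u,v) in pts.items(): print(n,k,W[v,u].round(1))
    x0=(130,140,220,160) if n=='scene' else (180,140,170,150)
    x,y,w,h=x0;cv2.imwrite(f'pics/{n}0z.png',cv2.resize(im['pixels'][y:y+h,x:x+w,::-1],(w*7//2,h*7//2),interpolation=cv2.INTER_CUBIC))
    # brass/blue/red fits on plane
    T=c2w(n,im)
    hsv=cv2.cvtColor(im['pixels'],cv2.COLOR_RGB2HSV)
    v,u=np.mgrid[:384,:512]
    d=np.stack([(u-im['cx'])/im['fx'],-(v-im['cy'])/im['fy'],-np.ones(u.shape)],-1)@T[:3,:3].T
    # height map: table region points 4<z<80
    z=W[...,2]
    m=(z>4)&(z<120)&(W[...,0]>350)&(W[...,0]<800)&(abs(W[...,1])<350)
    nn,lab,st,c=cv2.connectedComponentsWithStats(m.astype(np.uint8))
    for i in range(1,nn):
        if st[i,4]>30:
            P=W[lab==i];print(n,c[i].round(),st[i,4],'min',P.min(0).round(),'max',P.max(0).round(),'mean top',P[P[:,2]>np.percentile(P[:,2],95)-3].mean(0).round(1))
E
```

```text
scene silver [456.2 210.7  10. ]
scene brass [ 4.774e+02 -2.020e+02  3.000e-01]
scene red [574.6  28.3  20.4]
scene plate [506.7  43.7  44.7]
scene vblock [622.   16.6  30.5]
scene mug [696.1 191.8  61. ]
scene cap [590.5 267.4   9.3]
scene petri [739.9  40.2   9.2]
scene timer [ 633.4 -178.5   20.6]
scene [187. 143.] 534 min [600. 301.   4.] max [727. 350.  58.] mean top [653.7 335.8  53.8]
scene [237. 151.] 1523 min [620.  89.   4.] max [800. 232. 103.] mean top [664.7 162.   96.2]
scene [188. 164.] 86 min [574. 251.   4.] max [610. 286.  16.] mean top [592.4 267.5  13.2]
scene [274. 171.] 80 min [717.  23.   4.] max [759.  58.  15.] mean top [737.8  42.3  11.8]
scene [306. 175.] 170 min [770. -84.   4.] max [800.   0.  25.] mean top [793.2 -12.1  19.8]
scene [358. 220.] 4768 min [ 527. -350.    4.] max [ 800. -166.  114.] mean top [ 775.9 -323.   109.1]
scene [137. 179.] 43 min [424. 314.   4.] max [460. 350.   9.] mean top [441.4 331.3   5.4]
scene [238. 199.] 1573 min [472. -39.   4.] max [685. 106.  60.] mean top [568.8  28.2  47.8]
scene [119. 187.] 179 min [350. 299.   4.] ma
[... 777 characters left out ...]
   4.] max [800.   3.  22.] mean top [791.8  -6.1  19.9]
side [238. 214.] 4699 min [472. -22.   4.] max [757. 227. 100.] mean top [664.8 169.6  94.9]
side [150. 227.] 894 min [783.  87.   4.] max [800. 235.  60.] mean top [793.7 188.7  58.5]
side [321. 262.] 239 min [440. 203.   4.] max [474. 238.  14.] mean top [456.4 221.5  11.4]
side [209. 273.] 474 min [604. 308.  50.] max [668. 350.  54.] mean top [636.1 333.2  52.3]
side [243. 274.] 297 min [574. 255.   4.] max [610. 292.  14.] mean top [592.1 273.9  11.9]
side [168. 274.] 82 min [686. 334.  51.] max [718. 350.  54.] mean top [698.  344.7  52.8]
side [375. 311.] 460 min [350. 308.   4.] max [416. 350.  16.] mean top [369.1 344.5  13.7]
```

```bash
sleep 5; ls pics
```

```text
scene0.png
scene0z.png
side0.png
side0z.png
wrist0.png
```

View pics/scene0z.png

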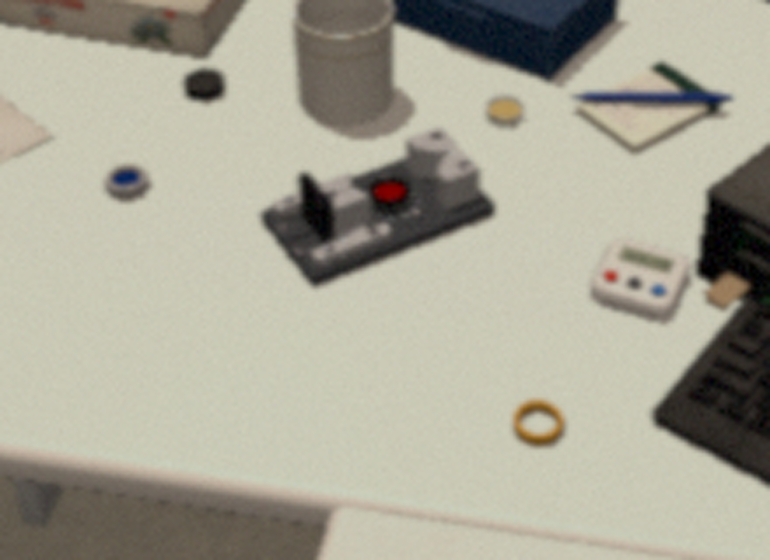

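View pics/side0z.png

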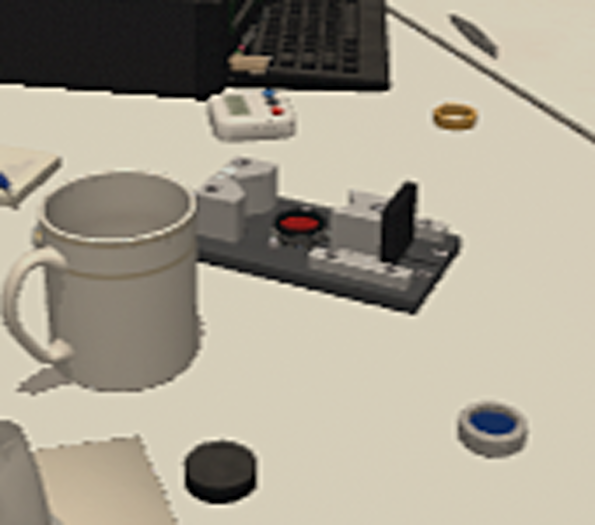

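```bash
python3 - <<'E'
from h import *
import pickle
A=[]
for n in('scene','side'):
    im,s=pickle.load(open(n+'0.pkl','rb'));W=cloud(n,im).reshape(-1,3)
    m=(W[:,2]>9)&(W[:,2]<14.5)&(W[:,0]>460)&(W[:,0]<690)&(W[:,1]>-40)&(W[:,1]<105)
    P=W[m];r=cv2.minAreaRect(P[:,:2].astype(np.float32));print(n,len(P),r)
    A.append(P)
    m=(W[:,2]>50)&(W[:,2]<62)&(W[:,0]>460)&(W[:,0]<560)&(W[:,1]>-40)&(W[:,1]<105)
    P=W[m];print('plate',len(P),P.mean(0).round(1),cv2.minAreaRect(P[:,:2].astype(np.float32)))
    m=(W[:,2]>41)&(W[:,2]<48)&(W[:,0]>560)&(W[:,0]<690)&(W[:,1]>-40)&(W[:,1]<75)
    P=W[m];print('V',len(P),P.mean(0).round(1),cv2.minAreaRect(P[:,:2].astype(np.float32)))
E
```

```text
scene 526 ((564.9869995117188, 31.35318374633789), (95.86641693115234, 170.20443725585938), 72.00289154052734)
plate 49 [511.5  47.1  56.1] ((511.5480041503906, 47.55289077758789), (44.01188659667969, 9.931913375854492), 71.19155883789062)
V 146 [623.5  10.   44.6] ((622.8648071289062, 12.426248550415039), (65.38801574707031, 33.459842681884766), 72.38776397705078)
side 636 ((558.5392456054688, 37.34659957885742), (93.8717269897461, 157.46739196777344), 70.88202667236328)
plate 62 [512.3  57.3  55. ] ((511.27294921875, 53.359344482421875), (44.96381378173828, 9.052801132202148), 68.91799926757812)
V 158 [623.3  18.5  43.9] ((622.4771728515625, 16.186386108398438), (64.47340393066406, 31.49016571044922), 72.16205596923828)
```

Request:
step_arm(increments=[{"travel": [-0.0277,-0.023,0],"dr": [0,0,0.075]},{"travel": [-0.0554,-0.046,0],"dr": [0,0,0.075]},{"travel": [-0.083,-0.069,0],"dr": [0,0,0.075]},{"travel": [-0.111,-0.092,0],"dr": [0,0,0.075]},{"travel": [-0.1385,-0.115,0],"dr": [0,0,0.075]},{"travel": [-0.166,-0.138,0],"dr": [0,0,0.075]},{"travel": [-0.194,-0.161,0],"dr": [0,0,0.075]},{"travel": [-0.2215,-0.184,0],"dr": [0,0,0.075]},{"travel": [-0.249,-0.207,0],"dr": [0,0,0.075]},{"travel": [-0.277,-0.23,0],"dr": [0,0,0.075]}])

```text
clock: 0.98
tcp_pos: [363.1, 316.3, 222.2]
tool_rot: [-0.0, 0.156, 0.988, -0.0]
wrist_force: [0.8, -0.3, -0.1]
grip_width: 1.0
```

Request:
step_arm(increments=[{"travel": [-0.033,-0.023,0],"dr": [0,0,0]},{"travel": [-0.066,-0.046,0],"dr": [0,0,0]},{"travel": [-0.099,-0.07,0],"dr": [0,0,0]},{"travel": [-0.132,-0.094,0],"dr": [0,0,0]},{"travel": [-0.165,-0.117,0],"dr": [0,0,0]},{"travel": [-0.198,-0.14,0],"dr": [0,0,0]},{"travel": [-0.231,-0.164,0],"dr": [0,0,0]},{"travel": [-0.264,-0.187,0],"dr": [0,0,0]},{"travel": [-0.292,-0.207,0],"dr": [0,0,0]},{"travel": [-0.292,-0.207,0],"dr": [0,0,0]}])

```text
clock: 1.82
tcp_pos: [579.2, 21.9, 222.1]
tool_rot: [0.001, 0.16, 0.987, -0.002]
wrist_force: [-0.4, -0.0, 0.1]
grip_width: 1.002
```

```bash
python3 - <<'E'
from h import *
import pickle
s=state();im=snapshot('wrist');save(im,'w1');pickle.dump((im,s),open('w1.pkl','wb'))
print(s['tcp_pos'],s['tool_rot'])
E
```

```text
[579.22470743  21.88153178 222.10734173] [ 6.63319992e-04  1.60202377e-01  9.87081454e-01 -2.22758102e-03]
```

View pics/w1.png

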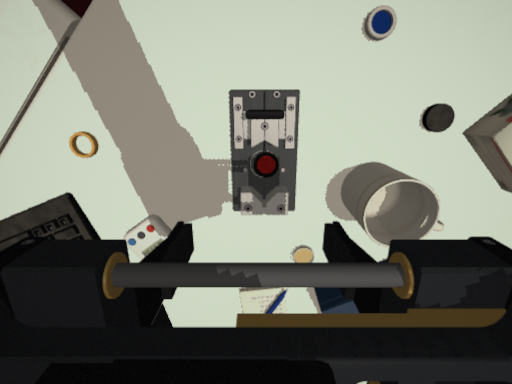

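The wrist view has everything in it: brass ring (84,145), silver/blue filter (381,22), red filter (265,164), push plate (265,115) and V block (264,203). I'll measure by ray-plane intersection.

```bash
cat >> h.py <<'E'
def ray(name,im,u,v,z,s=None):
    T=c2w(name,im,s);d=T[:3,:3]@np.array([(u-im['cx'])/im['fx'],-(v-im['cy'])/im['fy'],-1.]);o=T[:3,3]
    return o+d*(z-o[2])/d[2]
def proj(im,P,T):
    p=np.linalg.inv(T)@np.append(P,1);return np.array([im['cx']-im['fx']*p[0]/p[2],im['cy']+im['fy']*p[1]/p[2]])
def rect(name,im,c,z,s=None,half=45,px=0.25):
    "orthorectify plane z around c: returns image with 1/px px/mm, x right=world x, y up=world y"
    n=int(2*half/px);T=np.linalg.inv(c2w(name,im,s))
    g=(np.arange(n)+.5)*px-half
    X,Y=np.meshgrid(c[0]+g,c[1]-g)
    P=np.stack([X,Y,np.full_like(X,z),np.ones_like(X)],-1)@T.T
    u=im['cx']-im['fx']*P[...,0]/P[...,2];v=im['cy']+im['fy']*P[...,1]/P[...,2]
    return cv2.remap(im['pixels'],u.astype(np.float32),v.astype(np.float32),cv2.INTER_CUBIC)[...,::-1].copy()
E
python3 - <<'E'
from h import *
import pickle
im,s=pickle.load(open('w1.pkl','rb'))
W=cloud('wrist',im,s)
for k,(u,v) in dict(silver=(381,22),brass=(84,145),red=(265,164),plate=(265,115),V=(264,210),bench=(330,100),deck=(290,200)).items(): print(k,W[v,u].round(1))
for k,u,v,z in[('silver',381,22,12),('brass',84,145,10),('red',265,164,24)]:print(k,ray('wrist',im,u,v,z,s).round(1))
tiles=[rect('wrist',im,c,z,s,half=h) for c,z,h in[((456,219),12,35),((474,-203),10,35),((577,29),24,35),((511,51),57,35)]]
cv2.imwrite('pics/t1.png',np.vstack([np.hstack(tiles[:2]),np.hstack(tiles[2:])]))
E
```

```text
silver [458.3 219.5   7.8]
brass [ 4.758e+02 -2.059e+02 -4.000e-01]
red [579.2  31.3  19.1]
plate [515.5  51.1  56.6]
V [633.4  11.7  45.5]
bench [527.1 140.6   1. ]
deck [643.5  49.2  12. ]
silver [458.8 217.6  12. ]
brass [ 476.4 -199.    10. ]
red [578.1  31.5  24. ]
```

View pics/t1.png

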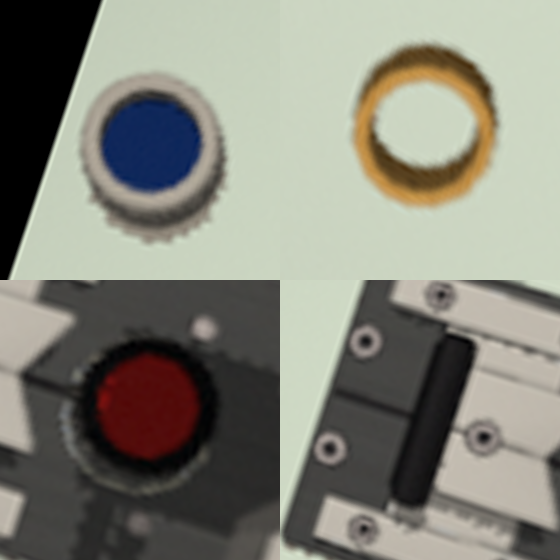

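```bash
cat > go.py <<'E'
import sys
from h import *
# go.py x y z [yaw]: increments to reach world pose w/ tool down, tool x heading = pi+yaw
s=state();M=Rt(s);t=np.array([float(a) for a in sys.argv[1:4]])
yaw=float(sys.argv[4]) if len(sys.argv)>4 else -0.31
x=np.array([-np.cos(yaw),-np.sin(yaw),0]);z=np.array([0,0,-1.]);G=np.stack([x,np.cross(z,x),z],1)
print('clock',round(s['clock'],2),'tcp',s['tcp_pos'].round(1),'F',s['wrist_force'].round(1),'grip',round(s['grip_width']*87,1),'qvel',abs(s['qvel']).max().round(3))
print('travel',(M.T@(t-s['tcp_pos'])/1000).round(4),'dr',R.from_matrix(M.T@G).as_rotvec().round(4))
E
python3 go.py 475 -202 100
```

```text
clock 1.87 tcp [578.   25.2 221.9] F [-0.7  0.4 -0.4] grip 87.0 qvel 0.064
travel [ 0.0264 -0.2477  0.1226] dr [-0.0031  0.0004 -0.0097]
```

Request:
step_arm(increments=[{"travel": [0.002,-0.02,0.008],"dr": [0,0,-0.01]},{"travel": [0.006,-0.055,0.025],"dr": [-0.003,0,-0.01]},{"travel": [0.01,-0.09,0.043],"dr": [-0.003,0,-0.01]},{"travel": [0.014,-0.125,0.061],"dr": [-0.003,0,-0.01]},{"travel": [0.018,-0.16,0.079],"dr": [-0.003,0,-0.01]},{"travel": [0.021,-0.195,0.097],"dr": [-0.003,0,-0.01]},{"travel": [0.0245,-0.225,0.112],"dr": [-0.003,0,-0.01]},{"travel": [0.026,-0.242,0.12],"dr": [-0.003,0,-0.01]},{"travel": [0.0264,-0.2477,0.1226],"dr": [-0.003,0,-0.01]},{"travel": [0.0264,-0.2477,0.1226],"dr": [-0.003,0,-0.01]}])

```text
clock: 2.7
tcp_pos: [474.2, -202.2, 99.6]
tool_rot: [-0.0, 0.155, 0.988, 0.0]
wrist_force: [0.7, 0.1, -0.3]
grip_width: 1.003
```

```bash
python3 - <<'E'
from h import *
import pickle
s=state();im=snapshot('wrist');save(im,'w2');pickle.dump((im,s),open('w2.pkl','wb'))
print(s['tcp_pos'],s['tool_rot'],abs(s['qvel']).max())
tiles=[rect('wrist',im,(475,-202),z,s,half=35) for z in(10,0)]
for t in tiles: cv2.drawMarker(t,(140,140),(255,0,0),0,10)
cv2.imwrite('pics/t2.png',np.hstack(tiles))
E
```

```text
[ 474.18454672 -202.17803601   99.60722534] [-3.83353691e-04  1.54962896e-01  9.87920215e-01  4.44103519e-05] 0.03395723807765077
```

View pics/w2.png

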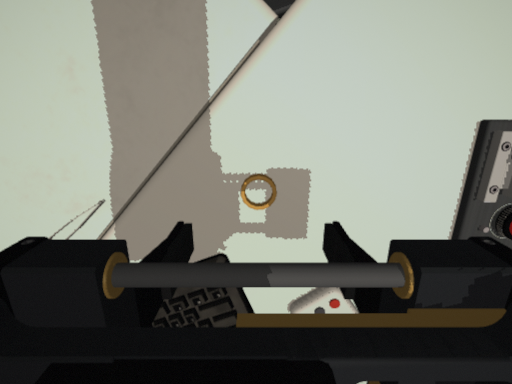

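View pics/t2.png

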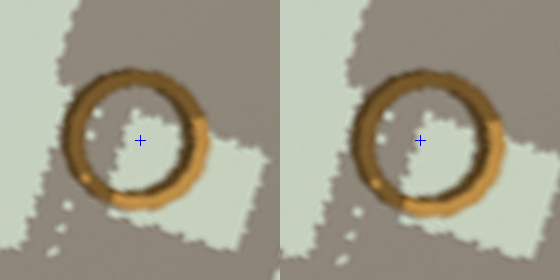

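The brass ring is centred at about pixel (258,191). That puts it at world (473.9, -201.9), with a measured outer diameter of about 36 mm, as it should be. I'll grasp it.

```bash
python3 go.py 473.9 -201.9 2
```

```text
clock 2.75 tcp [ 475.3 -201.   100.2] F [-0.8  0.1  0.4] grip 87.4 qvel 0.024
travel [ 0.001  -0.0013  0.0982] dr [0.0004 0.0001 0.0007]
```

Request:
step_arm(increments=[{"travel": [0.001,-0.0005,0.015],"dr": [0,0,0]},{"travel": [0.001,-0.0005,0.035],"dr": [0,0,0]},{"travel": [0.001,-0.0005,0.055],"dr": [0,0,0]},{"travel": [0.001,-0.0005,0.072],"dr": [0,0,0]},{"travel": [0.001,-0.0005,0.085],"dr": [0,0,0]},{"travel": [0.001,-0.0005,0.092],"dr": [0,0,0]},{"travel": [0.001,-0.0005,0.096],"dr": [0,0,0]},{"travel": [0.001,-0.0005,0.0975],"dr": [0,0,0]},{"travel": [0.001,-0.0005,0.0975],"dr": [0,0,0]}])

```text
clock: 3.5
tcp_pos: [474.9, -200.6, 3.1]
tool_rot: [0.0, 0.154, 0.988, 0.0]
wrist_force: [0.1, -0.1, -0.4]
grip_width: 0.998
```

```bash
python3 go.py 473.9 -201.9 2; python3 - <<'E'
from h import *
for i in range(3):
    s=state();print(s['clock'],s['tcp_pos'])
E
```

```text
clock 3.5 tcp [ 474.9 -200.6    3.1] F [ 0.1 -0.1 -0.4] grip 86.9 qvel 0.009
travel [ 0.0005 -0.0015  0.0011] dr [0.0007 0.0008 0.0016]
3.5 [ 474.8741163  -200.58498255    3.10710258]
3.5 [ 474.8741163  -200.58498255    3.10710258]
3.5 [ 474.8741163  -200.58498255    3.10710258]
```

Request:
step_arm(increments=[{"travel": [0.0005,-0.001,0.001],"dr": [0,0,0.001]},{"travel": [0.0005,-0.001,0.001],"dr": [0,0,0.001]},{"travel": [0.0005,-0.001,0.001],"dr": [0,0,0.001]},{"travel": [0.0005,-0.001,0.001],"dr": [0,0,0.001]},{"travel": [0.0005,-0.001,0.001],"dr": [0,0,0.001]},{"travel": [0.0005,-0.001,0.001],"dr": [0,0,0.001]},{"travel": [0.0005,-0.001,0.001],"dr": [0,0,0.001]},{"travel": [0.0005,-0.001,0.001],"dr": [0,0,0.001]}], gripper=0.03, squeeze=15)

```text
clock: 4.17
tcp_pos: [474.1, -201.4, 2.1]
tool_rot: [0.0, 0.154, 0.988, 0.0]
wrist_force: [0.7, 0.9, -0.1]
grip_width: 0.48
```

```bash
python3 go.py 579.5 32.3 60; python3 go.py 474 -202 90
```

```text
clock 4.17 tcp [ 474.1 -201.4    2.1] F [ 0.7  0.9 -0.1] grip 41.8 qvel 0.002
travel [-0.0292  0.2547 -0.0577] dr [0.0007 0.0008 0.0006]
clock 4.17 tcp [ 474.1 -201.4    2.1] F [ 0.7  0.9 -0.1] grip 41.8 qvel 0.002
travel [-0.0001 -0.0005 -0.0879] dr [0.0007 0.0008 0.0006]
```

Still closing, so I'll wait, then lift a little.

Request:
step_arm(increments=[{"travel": [0,0,0],"dr": [0,0,0]},{"travel": [0,0,0],"dr": [0,0,0]},{"travel": [0,0,0],"dr": [0,0,0]},{"travel": [0,0,-0.01],"dr": [0,0,0]},{"travel": [0,0,-0.025],"dr": [0,0,0]},{"travel": [0,0,-0.045],"dr": [0,0,0]},{"travel": [0,0,-0.065],"dr": [0,0,0]},{"travel": [0,0,-0.08],"dr": [0,0,0]},{"travel": [0,0,-0.088],"dr": [0,0,0]},{"travel": [0,0,-0.088],"dr": [0,0,0]}])

```text
clock: 5.0
tcp_pos: [475.1, -201.8, 92.1]
tool_rot: [0.002, 0.154, 0.988, 0.0]
wrist_force: [0.5, 0.4, -0.7]
grip_width: 0.399
```

```bash
python3 go.py 578 32.3 90; python3 - <<'E'
from h import *
import pickle
s=state();im=snapshot('wrist');save(im,'w3');pickle.dump((im,s),open('w3.pkl','wb'))
t=s['tcp_pos'];print(t)
T=rect('wrist',im,t[:2],t[2]+8,s,half=35);cv2.drawMarker(T,(140,140),(255,0,0),0,10);cv2.imwrite('pics/t3.png',T)
E
```

```text
clock 5.0 tcp [ 475.1 -201.8   92.1] F [ 0.5  0.4 -0.7] grip 34.7 qvel 0.038
travel [-0.0267  0.2543  0.0026] dr [0.0015 0.0039 0.0005]
[ 475.08861715 -201.76621602   92.08893794]
```

View pics/w3.png

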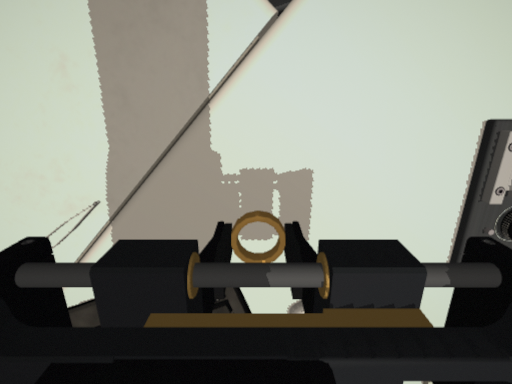

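View pics/t3.png

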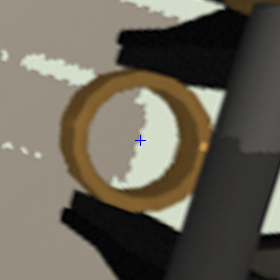

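The ring is held level between the pads, at about (258,237). Next I'll go over the jig, offset beyond the stack so the ring doesn't hide the red filter.

```bash
python3 go.py 602 24 125
```

```text
clock 5.05 tcp [ 474.5 -201.4   90.8] F [-1.5 -0.2 -0.5] grip 34.4 qvel 0.025
travel [-0.0529  0.2536 -0.0338] dr [0.0013 0.0023 0.0007]
```

Request:
step_arm(increments=[{"travel": [-0.003,0.012,-0.006],"dr": [0,0,0]},{"travel": [-0.008,0.04,-0.018],"dr": [0,0,0]},{"travel": [-0.015,0.073,-0.028],"dr": [0,0.001,0]},{"travel": [-0.023,0.108,-0.034],"dr": [0,0.001,0]},{"travel": [-0.031,0.143,-0.034],"dr": [0,0.001,0]},{"travel": [-0.038,0.178,-0.034],"dr": [0,0.001,0]},{"travel": [-0.045,0.21,-0.034],"dr": [0,0.001,0]},{"travel": [-0.05,0.235,-0.034],"dr": [0,0.001,0]},{"travel": [-0.0525,0.25,-0.034],"dr": [0,0.001,0]},{"travel": [-0.053,0.2535,-0.034],"dr": [0,0.001,0]}])

```text
clock: 5.88
tcp_pos: [602.2, 26.9, 123.8]
tool_rot: [-0.0, 0.152, 0.988, 0.0]
wrist_force: [0.5, 0.7, 0.4]
grip_width: 0.399
```

Request:
step_arm(increments=[{"travel": [0,0,0],"dr": [0,0,0]},{"travel": [0,0,0],"dr": [0,0,0]}])

```text
clock: 6.05
tcp_pos: [601.4, 25.5, 123.1]
tool_rot: [-0.001, 0.153, 0.988, -0.0]
wrist_force: [-0.9, -1.1, -0.5]
grip_width: 0.396
```

```bash
python3 - <<'E'
from h import *
import pickle
s=state();im=snapshot('wrist');save(im,'w4');pickle.dump((im,s),open('w4.pkl','wb'))
t=s['tcp_pos'];print(t,abs(s['qvel']).max())
T=rect('wrist',im,t[:2],t[2]+8,s,half=35);cv2.drawMarker(T,(140,140),(255,0,0),0,10)
U=rect('wrist',im,(579,32),24,s,half=35);cv2.drawMarker(U,(140,140),(255,0,0),0,10)
V=rect('wrist',im,(515,50),57,s,half=35)
V2=rect('wrist',im,(579,32),12,s,half=35)
cv2.imwrite('pics/t4.png',np.vstack([np.hstack([T,U]),np.hstack([V,V2])]))
E
```

```text
[601.37745121  25.45010635 123.05577404] 0.013550724342000902
```

View pics/w4.png

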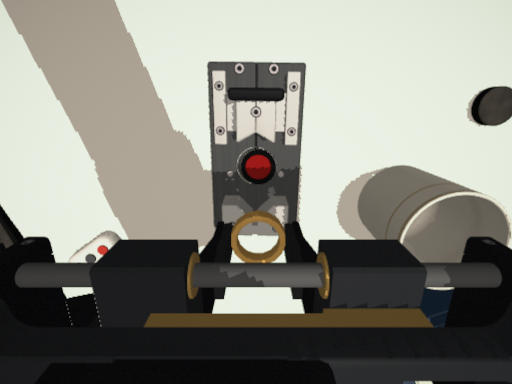

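View pics/t4.png

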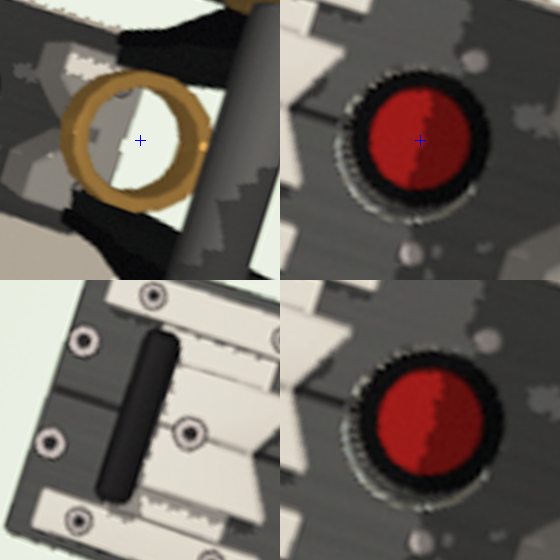

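The red filter's top is centred at about (258,166), world (579.1, 32.4). Its diameter and height agree with the data given. The held ring is within about 0.4 mm of the TCP.

```bash
python3 go.py 578.8 32.5 45
```

```text
clock 6.1 tcp [601.4  25.  123.4] F [-0.1 -0.4 -0.5] grip 34.8 qvel 0.008
travel [0.0237 0.0004 0.0784] dr [-0.0001 -0.0012  0.0026]
```

Request:
step_arm(increments=[{"travel": [0.006,0,0.006],"dr": [0,0,0.002]},{"travel": [0.016,0,0.02],"dr": [0,0,0.002]},{"travel": [0.0237,0.0003,0.038],"dr": [0,0,0.002]},{"travel": [0.0237,0.0003,0.055],"dr": [0,0,0.002]},{"travel": [0.0237,0.0003,0.068],"dr": [0,0,0.002]},{"travel": [0.0237,0.0003,0.075],"dr": [0,0,0.002]},{"travel": [0.0237,0.0003,0.078],"dr": [0,0,0.002]},{"travel": [0.0237,0.0003,0.078],"dr": [0,0,0.002]},{"travel": [0.0237,0.0003,0.078],"dr": [0,0,0.002]}])

```text
clock: 6.85
tcp_pos: [579.3, 32.1, 46.0]
tool_rot: [-0.0, 0.154, 0.988, 0.0]
wrist_force: [-0.1, -0.1, -0.4]
grip_width: 0.4
```

```bash
python3 go.py 578.8 32.5 30;python3 - <<'E'
from h import *
import pickle
for n in('wrist','scene','side'):
    s=state();im=snapshot(n);print(s['tcp_pos'].round(1))
    c={'wrist':(257,215,110,80),'scene':(241,193,60,45),'side':(265,195,60,45)}[n]
    x,y,w,h=c[0]-c[2],c[1]-c[3],2*c[2],2*c[3]
    k=4 if n!='wrist' else 2.5
    cv2.imwrite(f'pics/{n}5.png',cv2.resize(im['pixels'][y:y+h,x:x+w,::-1],None,fx=k,fy=k,interpolation=cv2.INTER_CUBIC))
a,b=[cv2.resize(cv2.imread(f'pics/{n}5.png'),(400,300)) for n in('scene','side')]
c=cv2.resize(cv2.imread('pics/wrist5.png'),(400,291))
cv2.imwrite('pics/c5.png',np.vstack([np.hstack([a,b]),np.hstack([c,c*0])]))
E
```

```text
clock 6.85 tcp [579.3  32.1  46. ] F [-0.1 -0.1 -0.4] grip 34.8 qvel 0.008
travel [0.0006 0.0002 0.016 ] dr [ 0.0001 -0.0003 -0.    ]
[579.3  32.1  46. ]
[579.5  32.2  46.2]
[579.5  32.3  46.2]
```

View pics/c5.png

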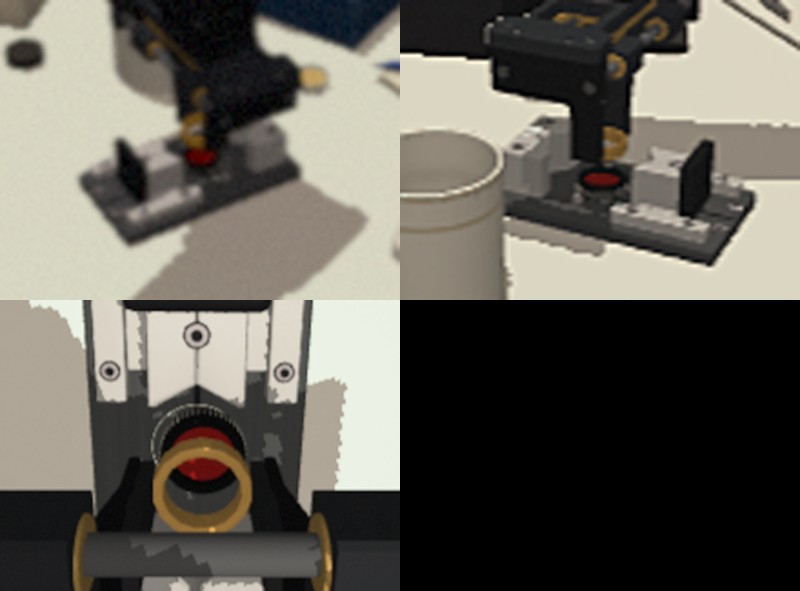

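Ring and red filter line up laterally (both at about x=202 in the crop). Lowering gently.

Request:
step_arm(increments=[{"travel": [0.0006,0,0.005],"dr": [0,0,0]},{"travel": [0.0006,0,0.01],"dr": [0,0,0]},{"travel": [0.0006,0,0.014],"dr": [0,0,0]},{"travel": [0.0006,0,0.016],"dr": [0,0,0]},{"travel": [0.0006,0,0.0175],"dr": [0,0,0]},{"travel": [0.0006,0,0.0185],"dr": [0,0,0]},{"travel": [0.0006,0,0.0185],"dr": [0,0,0]}])

```text
clock: 7.58
tcp_pos: [578.7, 32.6, 27.4]
tool_rot: [-0.0, 0.154, 0.988, 0.0]
wrist_force: [-0.3, 0.1, -0.5]
grip_width: 0.398
```

Request:
step_arm(increments=[{"travel": [0,0,0.0005],"dr": [0,0,0]},{"travel": [0,0,0.0005],"dr": [0,0,0]}])

```text
clock: 7.75
tcp_pos: [578.8, 32.6, 27.0]
tool_rot: [-0.0, 0.154, 0.988, 0.0]
wrist_force: [0.2, 0.2, 0.0]
grip_width: 0.4
```

```bash
python3 go.py 578.8 32.5 26
```

```text
clock 7.75 tcp [578.8  32.6  27. ] F [0.2 0.2 0. ] grip 34.8 qvel 0.004
travel [-0.     -0.0001  0.001 ] dr [ 0.0003 -0.0002  0.0004]
```

Request:
step_arm(increments=[{"travel": [0,0,0.0005],"dr": [0,0,0]},{"travel": [0,0,0.0008],"dr": [0,0,0]},{"travel": [0,0,0.0008],"dr": [0,0,0]}])

```text
clock: 8.0
tcp_pos: [578.8, 32.6, 26.2]
tool_rot: [-0.0, 0.154, 0.988, 0.0]
wrist_force: [-0.5, -0.5, -0.1]
grip_width: 0.393
```

Request:
step_arm(increments=[{"travel": [0,0,0.0003],"dr": [0,0,0]},{"travel": [0,0,0.0006],"dr": [0,0,0]},{"travel": [0,0,0.0006],"dr": [0,0,0]}])

```text
clock: 8.25
tcp_pos: [578.9, 32.5, 26.0]
tool_rot: [-0.0, 0.154, 0.988, 0.0]
wrist_force: [-2.1, 0.3, 5.5]
grip_width: 0.4
```

Contact at TCP z = 26.0, as predicted. I'll ease off and release.

Request:
step_arm(increments=[{"travel": [0,0,-0.0003],"dr": [0,0,0]},{"travel": [0,0,-0.0003],"dr": [0,0,0]}])

```text
clock: 8.42
tcp_pos: [579.0, 32.5, 26.5]
tool_rot: [0.0, 0.154, 0.988, 0.0]
wrist_force: [0.1, 0.0, 0.8]
grip_width: 0.397
```

Request:
step_arm(increments=[{"travel": [0,0,0],"dr": [0,0,0]},{"travel": [0,0,0],"dr": [0,0,0]},{"travel": [0,0,0],"dr": [0,0,0]},{"travel": [0,0,0],"dr": [0,0,0]},{"travel": [0,0,0],"dr": [0,0,0]}], gripper=0.06)

```text
clock: 8.83
tcp_pos: [579.0, 32.6, 26.4]
tool_rot: [0.0, 0.154, 0.988, 0.0]
wrist_force: [0.7, -0.1, -0.4]
grip_width: 0.653
```

```bash
python3 go.py 602 24 125;
```

```text
clock 8.83 tcp [579.   32.6  26.4] F [ 0.7 -0.1 -0.4] grip 56.8 qvel 0.002
travel [-0.0245 -0.0011 -0.0986] dr [0.0008 0.     0.0003]
```

Straight up, then across to the look pose.

Request:
step_arm(increments=[{"travel": [0,0,-0.005],"dr": [0,0,0]},{"travel": [0,0,-0.015],"dr": [0,0,0]},{"travel": [0,0,-0.035],"dr": [0,0,0]},{"travel": [0,0,-0.06],"dr": [0,0,0]},{"travel": [-0.006,0,-0.08],"dr": [0,0,0]},{"travel": [-0.016,0,-0.093],"dr": [0,0,0]},{"travel": [-0.022,-0.001,-0.098],"dr": [0,0,0]},{"travel": [-0.0245,-0.001,-0.0986],"dr": [0,0,0]},{"travel": [-0.0245,-0.001,-0.0986],"dr": [0,0,0]},{"travel": [-0.0245,-0.001,-0.0986],"dr": [0,0,0]}], gripper=0.087)

```text
clock: 9.67
tcp_pos: [601.2, 24.0, 123.9]
tool_rot: [-0.001, 0.154, 0.988, 0.0]
wrist_force: [0.1, 0.1, 0.2]
grip_width: 0.998
```

```bash
python3 - <<'E'
from h import *
import pickle
s=state();im=snapshot('wrist');save(im,'w6');pickle.dump((im,s),open('w6.pkl','wb'))
t=s['tcp_pos'];print(t,abs(s['qvel']).max())
U=rect('wrist',im,(579,32),34,s,half=35);cv2.drawMarker(U,(140,140),(255,0,0),0,10)
V=rect('wrist',im,(579,32),24,s,half=35);cv2.drawMarker(V,(140,140),(255,0,0),0,10)
W=rect('wrist',im,(458,219),12,s,half=35);cv2.drawMarker(W,(140,140),(255,0,0),0,10)
cv2.imwrite('pics/t6.png',np.hstack([U,V,W][:2]))
E
```

```text
[601.22003723  24.00732758 123.94427017] 0.007889266234946584
```

View pics/t6.png

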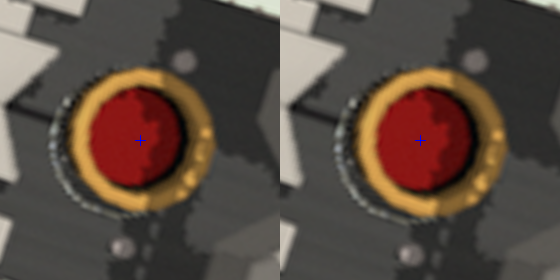

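The ring lies flat on the red filter, centred within about 0.5 mm. Now the silver filter.

```bash
python3 go.py 458.5 218.5 100
```

```text
clock 9.72 tcp [601.1  24.1 123.9] F [-0.1 -0.3  0.5] grip 87.1 qvel 0.001
travel [0.195  0.1417 0.0242] dr [-0.0002 -0.0018  0.0003]
```

Request:
step_arm(increments=[{"travel": [0.01,0.007,0],"dr": [0,-0.001,0]},{"travel": [0.033,0.024,0],"dr": [0,-0.001,0]},{"travel": [0.061,0.044,0],"dr": [0,-0.001,0]},{"travel": [0.09,0.065,0.003],"dr": [0,-0.001,0]},{"travel": [0.119,0.086,0.008],"dr": [0,-0.001,0]},{"travel": [0.148,0.107,0.014],"dr": [0,-0.001,0]},{"travel": [0.172,0.125,0.02],"dr": [0,-0.001,0]},{"travel": [0.188,0.137,0.024],"dr": [0,-0.001,0]},{"travel": [0.195,0.1417,0.024],"dr": [0,-0.001,0]},{"travel": [0.195,0.1417,0.024],"dr": [0,-0.001,0]}])

```text
clock: 10.55
tcp_pos: [456.4, 220.4, 99.7]
tool_rot: [-0.001, 0.152, 0.988, -0.0]
wrist_force: [-0.0, -0.7, -0.4]
grip_width: 0.998
```

Request:
step_arm(increments=[{"travel": [0,0,0],"dr": [0,0,0]},{"travel": [0,0,0],"dr": [0,0,0]}])

```text
clock: 10.72
tcp_pos: [456.8, 219.5, 99.8]
tool_rot: [-0.001, 0.153, 0.988, -0.0]
wrist_force: [-0.2, -0.0, -0.9]
grip_width: 1.003
```

```bash
python3 - <<'E'
from h import *
import pickle
s=state();im=snapshot('wrist');save(im,'w7');pickle.dump((im,s),open('w7.pkl','wb'))
t=s['tcp_pos'];print(t,abs(s['qvel']).max())
W=rect('wrist',im,(458.5,218.5),12,s,half=35);cv2.drawMarker(W,(140,140),(0,255,0),0,10)
cv2.imwrite('pics/t7.png',np.hstack([W,cv2.resize(im['pixels'][100:280,157:357,::-1],(311,280))]))
E
python3 go.py 458.5 218.5 2
```

```text
[456.79415196 219.48901736  99.82275528] 0.011107813160922185
clock 10.77 tcp [457.  219.3  99.9] F [-0.1 -0.7  0. ] grip 87.0 qvel 0.006
travel [-0.0018 -0.0003  0.0979] dr [-0.0007 -0.0017  0.0026]
```

View pics/t7.png

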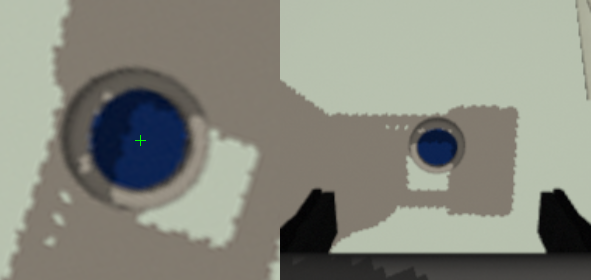

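The silver filter is centred on the marker within 0.5 mm, at world (458.2, 218.6). Descending.

Request:
step_arm(increments=[{"travel": [-0.001,0,0.012],"dr": [0,-0.001,0.002]},{"travel": [-0.0015,0,0.032],"dr": [0,-0.001,0.002]},{"travel": [-0.0015,0,0.052],"dr": [0,-0.001,0.002]},{"travel": [-0.0015,0,0.07],"dr": [0,-0.001,0.002]},{"travel": [-0.0015,0,0.084],"dr": [0,-0.001,0.002]},{"travel": [-0.0015,0,0.092],"dr": [0,-0.001,0.002]},{"travel": [-0.0015,0,0.096],"dr": [0,-0.001,0.002]},{"travel": [-0.0015,0,0.0978],"dr": [0,-0.001,0.002]},{"travel": [-0.0015,0,0.0978],"dr": [0,-0.001,0.002]}])

```text
clock: 11.52
tcp_pos: [458.8, 218.6, 2.4]
tool_rot: [-0.0, 0.154, 0.988, -0.0]
wrist_force: [0.7, -0.0, 0.4]
grip_width: 1.002
```

```bash
python3 go.py 458.2 218.6 2
```

```text
clock 11.52 tcp [458.8 218.6   2.4] F [ 0.7 -0.   0.4] grip 87.2 qvel 0.013
travel [ 0.0006 -0.0001  0.0004] dr [-0.0005 -0.0003 -0.0001]
```

Request:
step_arm(increments=[{"travel": [0.0006,0,0.0003],"dr": [0,0,0]},{"travel": [0.0006,0,0.0003],"dr": [0,0,0]},{"travel": [0.0006,0,0.0003],"dr": [0,0,0]},{"travel": [0.0006,0,0.0003],"dr": [0,0,0]},{"travel": [0.0006,0,0.0003],"dr": [0,0,0]},{"travel": [0.0006,0,0.0003],"dr": [0,0,0]},{"travel": [0.0006,0,0.0003],"dr": [0,0,0]},{"travel": [0.0006,0,0.0003],"dr": [0,0,0]},{"travel": [0.0006,0,0.0003],"dr": [0,0,0]},{"travel": [0.0006,0,0.0003],"dr": [0,0,0]}], gripper=0.03, squeeze=15)

```text
clock: 12.35
tcp_pos: [458.2, 218.8, 2.0]
tool_rot: [-0.0, 0.154, 0.988, -0.0]
wrist_force: [-0.5, 0.3, 0.7]
grip_width: 0.391
```

Request:
step_arm(increments=[{"travel": [0,0,0],"dr": [0,0,0]},{"travel": [0,0,0],"dr": [0,0,0]}])

```text
clock: 12.52
tcp_pos: [458.2, 218.8, 2.1]
tool_rot: [-0.0, 0.154, 0.988, -0.0]
wrist_force: [-0.7, 0.2, 0.3]
grip_width: 0.388
```

```bash
python3 go.py 458.2 218.6 90; python3 go.py 602 24 125
```

```text
clock 12.52 tcp [458.2 218.8   2.1] F [-0.7  0.2  0.3] grip 33.8 qvel 0.002
travel [-0.     -0.0002 -0.0879] dr [-0.0006 -0.0003 -0.0001]
clock 12.52 tcp [458.2 218.8   2.1] F [-0.7  0.2  0.3] grip 33.8 qvel 0.002
travel [-0.1963 -0.1417 -0.1229] dr [-0.0006 -0.0003 -0.0001]
```

Request:
step_arm(increments=[{"travel": [0,0,-0.008],"dr": [0,0,0]},{"travel": [0,0,-0.025],"dr": [0,0,0]},{"travel": [0,0,-0.05],"dr": [0,0,0]},{"travel": [-0.008,-0.006,-0.08],"dr": [0,0,0]},{"travel": [-0.028,-0.02,-0.105],"dr": [0,0,0]},{"travel": [-0.055,-0.04,-0.12],"dr": [0,0,0]},{"travel": [-0.083,-0.06,-0.123],"dr": [0,0,0]},{"travel": [-0.111,-0.08,-0.123],"dr": [0,0,0]},{"travel": [-0.139,-0.1,-0.123],"dr": [0,0,0]},{"travel": [-0.165,-0.119,-0.123],"dr": [0,0,0]}])

```text
clock: 13.35
tcp_pos: [580.1, 53.4, 126.0]
tool_rot: [0.0, 0.154, 0.988, -0.0]
wrist_force: [-0.3, 0.8, -0.4]
grip_width: 0.391
```

```bash
python3 go.py 602 24 125
```

```text
clock 13.35 tcp [580.1  53.4 126. ] F [-0.3  0.8 -0.4] grip 34.0 qvel 0.776
travel [-0.0299 -0.0213  0.001 ] dr [-0.0001  0.0004 -0.0002]
```

Request:
step_arm(increments=[{"travel": [-0.021,-0.015,0.001],"dr": [0,0,0]},{"travel": [-0.027,-0.0195,0.001],"dr": [0,0,0]},{"travel": [-0.03,-0.0213,0.001],"dr": [0,0,0]},{"travel": [-0.03,-0.0213,0.001],"dr": [0,0,0]},{"travel": [-0.03,-0.0213,0.001],"dr": [0,0,0]},{"travel": [-0.03,-0.0213,0.001],"dr": [0,0,0]},{"travel": [-0.03,-0.0213,0.001],"dr": [0,0,0]},{"travel": [-0.03,-0.0213,0.001],"dr": [0,0,0]}])

```text
clock: 14.02
tcp_pos: [601.9, 25.0, 125.1]
tool_rot: [0.0, 0.154, 0.988, 0.0]
wrist_force: [-0.3, -0.2, -0.9]
grip_width: 0.388
```

```bash
python3 - <<'E'
from h import *
import pickle
s=state();im=snapshot('wrist');save(im,'w8');pickle.dump((im,s),open('w8.pkl','wb'))
t=s['tcp_pos'];print(t,abs(s['qvel']).max())
T=rect('wrist',im,t[:2],t[2]+10,s,half=35);cv2.drawMarker(T,(140,140),(0,255,0),0,10)
U=rect('wrist',im,(579,32),34,s,half=35);cv2.drawMarker(U,(140,140),(255,0,0),0,10)
cv2.imwrite('pics/t8.png',np.hstack([T,U]))
E
python3 go.py 578.9 32.2 58
```

```text
[601.88327083  25.0399272  125.13650186] 0.004583035334012869
clock 14.07 tcp [601.9  24.8 125.1] F [ 0.1 -0.  -1. ] grip 34.0 qvel 0.006
travel [0.0242 0.     0.0671] dr [0.0002 0.0003 0.0009]
```

View pics/t8.png

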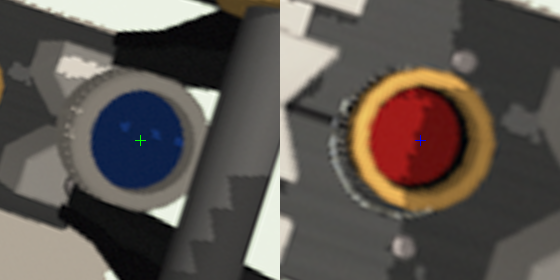

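Spacer top is at (579.6, 32.1), and the silver filter is about 0.2–0.4 mm off the TCP. I'll aim the TCP at (579.6, 32.3).

Request:
step_arm(increments=[{"travel": [0.006,0,0.005],"dr": [0,0,0]},{"travel": [0.016,0,0.016],"dr": [0,0,0]},{"travel": [0.0222,0,0.032],"dr": [0,0,0]},{"travel": [0.0234,0,0.048],"dr": [0,0,0]},{"travel": [0.0234,0,0.06],"dr": [0,0,0]},{"travel": [0.0234,0,0.066],"dr": [0,0,0]},{"travel": [0.0234,0,0.0675],"dr": [0,0,0]},{"travel": [0.0234,0,0.0675],"dr": [0,0,0]},{"travel": [0.0234,0,0.0675],"dr": [0,0,0]}])

```text
clock: 14.82
tcp_pos: [580.2, 31.8, 58.2]
tool_rot: [0.001, 0.154, 0.988, 0.0]
wrist_force: [-0.3, 0.6, 0.1]
grip_width: 0.391
```

```bash
python3 go.py 579.6 32.3 37
```

```text
clock 14.82 tcp [580.2  31.8  58.2] F [-0.3  0.6  0.1] grip 34.0 qvel 0.006
travel [0.0008 0.0002 0.0212] dr [0.0006 0.0013 0.0007]
```

Request:
step_arm(increments=[{"travel": [0.0008,0.0002,0.006],"dr": [0.0006,0.0013,0]},{"travel": [0.0008,0.0002,0.012],"dr": [0.0006,0.0013,0]},{"travel": [0.0008,0.0002,0.017],"dr": [0.0006,0.0013,0]},{"travel": [0.0008,0.0002,0.0195],"dr": [0.0006,0.0013,0]},{"travel": [0.0008,0.0002,0.021],"dr": [0.0006,0.0013,0]},{"travel": [0.0008,0.0002,0.0212],"dr": [0.0006,0.0013,0]},{"travel": [0.0008,0.0002,0.0212],"dr": [0.0006,0.0013,0]}])

```text
clock: 15.4
tcp_pos: [579.6, 32.2, 37.0]
tool_rot: [-0.0, 0.154, 0.988, -0.0]
wrist_force: [-1.4, -0.3, -0.2]
grip_width: 0.386
```

```bash
python3 go.py 579.6 32.3 36
```

```text
clock 15.4 tcp [579.6  32.2  37. ] F [-1.4 -0.3 -0.2] grip 33.6 qvel 0.004
travel [0.     0.0001 0.001 ] dr [-0.0002 -0.0001  0.0005]
```

Request:
step_arm(increments=[{"travel": [0,0,0.0005],"dr": [0,0,0]},{"travel": [0,0,0.0008],"dr": [0,0,0]},{"travel": [0,0,0.0008],"dr": [0,0,0]}])

```text
clock: 15.65
tcp_pos: [579.6, 32.2, 36.3]
tool_rot: [0.0, 0.154, 0.988, -0.0]
wrist_force: [-0.3, -0.1, -0.2]
grip_width: 0.39
```

Request:
step_arm(increments=[{"travel": [0,0,0.0003],"dr": [0,0,0]},{"travel": [0,0,0.0005],"dr": [0,0,0]},{"travel": [0,0,0.0005],"dr": [0,0,0]}])

```text
clock: 15.9
tcp_pos: [579.8, 32.2, 36.0]
tool_rot: [0.0, 0.154, 0.988, 0.0]
wrist_force: [-1.1, -0.3, 2.0]
grip_width: 0.391
```

Request:
step_arm(increments=[{"travel": [0,0,0],"dr": [0,0,0]},{"travel": [0,0,0],"dr": [0,0,0]},{"travel": [0,0,0],"dr": [0,0,0]},{"travel": [0,0,0],"dr": [0,0,0]},{"travel": [0,0,0],"dr": [0,0,0]}], gripper=0.06)

```text
clock: 16.32
tcp_pos: [579.7, 32.2, 36.0]
tool_rot: [0.0, 0.154, 0.988, 0.0]
wrist_force: [1.0, 0.5, -0.9]
grip_width: 0.65
```

Request:
step_arm(increments=[{"travel": [0,0,-0.004],"dr": [0,0,0]},{"travel": [0,0,-0.012],"dr": [0,0,0]},{"travel": [0,0,-0.03],"dr": [0,0,0]},{"travel": [0,0,-0.05],"dr": [0,0,0]},{"travel": [-0.006,0,-0.07],"dr": [0,0,0]},{"travel": [-0.016,0,-0.083],"dr": [0,0,0]},{"travel": [-0.022,-0.001,-0.088],"dr": [0,0,0]},{"travel": [-0.0245,-0.001,-0.089],"dr": [0,0,0]},{"travel": [-0.0245,-0.001,-0.089],"dr": [0,0,0]},{"travel": [-0.0245,-0.001,-0.089],"dr": [0,0,0]}])

```text
clock: 17.15
tcp_pos: [602.0, 23.7, 123.9]
tool_rot: [-0.001, 0.154, 0.988, -0.0]
wrist_force: [1.0, 0.5, 0.1]
grip_width: 0.694
```

```bash
python3 - <<'E'
from h import *
import pickle
s=state();im=snapshot('wrist');save(im,'w9');pickle.dump((im,s),open('w9.pkl','wb'))
t=s['tcp_pos'];print(t,abs(s['qvel']).max())
U=rect('wrist',im,(579,32),46,s,half=35);cv2.drawMarker(U,(140,140),(0,255,0),0,10)
V=rect('wrist',im,(515,50),57,s,half=35);cv2.drawMarker(V,(140,140),(0,255,0),0,10)
t=[U,V]
for n,c in(('scene',(241,190)),('side',(265,198))):
    im=snapshot(n);pickle.dump((im,s),open(n+'9.pkl','wb'))
    t.append(cv2.resize(im['pixels'][c[1]-35:c[1]+35,c[0]-35:c[0]+35,::-1],(280,280),interpolation=cv2.INTER_CUBIC))
cv2.imwrite('pics/t9.png',np.vstack([np.hstack(t[:2]),np.hstack(t[2:])]))
E
```

```text
[601.95819121  23.71135499 123.92510788] 0.010307170646360667
```

View pics/t9.png

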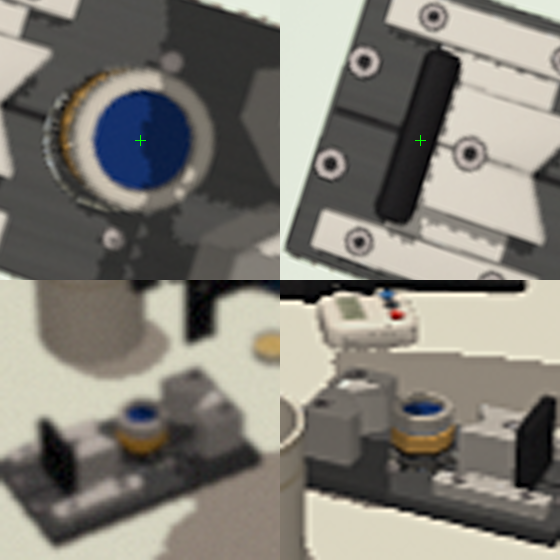

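View pics/w9.png

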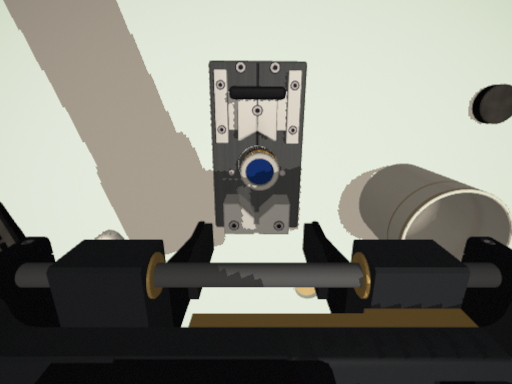

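The stack is sound. In the wrist view the silver filter is at (261,168) and the side view shows black, brass and silver lined up, with the silver top at (579.7, 32.0). The push plate top is centred at (515, 51), yaw about -0.31. Next I'll go behind the plate with closed fingers.

```bash
python3 go.py 481.6 61.7 100
```

```text
clock 17.3 tcp [602.   24.  124.1] F [ 0.1 -0.4 -0.4] grip 60.4 qvel 0.006
travel [ 0.1261 -0.0007  0.0242] dr [-0.0006 -0.0013  0.0007]
```

Request:
step_arm(increments=[{"travel": [0.008,0,0],"dr": [0,-0.001,0]},{"travel": [0.028,0,0],"dr": [0,-0.001,0]},{"travel": [0.055,0,0],"dr": [0,-0.001,0]},{"travel": [0.082,0,0],"dr": [0,-0.001,0]},{"travel": [0.105,0,0.006],"dr": [0,-0.001,0]},{"travel": [0.12,0,0.016],"dr": [0,-0.001,0]},{"travel": [0.126,-0.0005,0.023],"dr": [0,-0.001,0]},{"travel": [0.126,-0.0005,0.024],"dr": [0,-0.001,0]},{"travel": [0.126,-0.0005,0.024],"dr": [0,-0.001,0]}], gripper=0, squeeze=15)

```text
clock: 18.05
tcp_pos: [481.8, 61.7, 100.1]
tool_rot: [-0.0, 0.154, 0.988, -0.0]
wrist_force: [0.5, -0.3, 0.2]
grip_width: 0.092
```

```bash
python3 go.py 481.6 61.7 33
```

```text
clock 18.05 tcp [481.8  61.7 100.1] F [ 0.5 -0.3  0.2] grip 8.0 qvel 0.034
travel [0.0001 0.     0.0671] dr [-0.0008 -0.0004  0.001 ]
```

Request:
step_arm(increments=[{"travel": [0,0,0.01],"dr": [0,0,0]},{"travel": [0,0,0.028],"dr": [0,0,0]},{"travel": [0,0,0.046],"dr": [0,0,0]},{"travel": [0,0,0.058],"dr": [0,0,0]},{"travel": [0,0,0.065],"dr": [0,0,0]},{"travel": [0,0,0.067],"dr": [0,0,0]},{"travel": [0,0,0.067],"dr": [0,0,0]}])

```text
clock: 18.63
tcp_pos: [482.0, 61.2, 32.7]
tool_rot: [-0.0, 0.154, 0.988, -0.001]
wrist_force: [-0.5, 1.1, 0.1]
grip_width: 0.004
```

```bash
python3 - <<'E'
from h import *
import pickle
s=state();im=snapshot('wrist');save(im,'w10');pickle.dump((im,s),open('w10.pkl','wb'))
print(s['tcp_pos'],s['wrist_force'],s['grip_width'])
im=snapshot('side');cv2.imwrite('pics/s10.png',cv2.resize(im['pixels'][140:240,200:350,::-1],(750,500),interpolation=cv2.INTER_CUBIC))
E
```

```text
[481.99324417  61.21154369  32.68376016] [-0.48224332  1.07003029  0.08310535] 0.003546440187435852
```

View pics/w10.png

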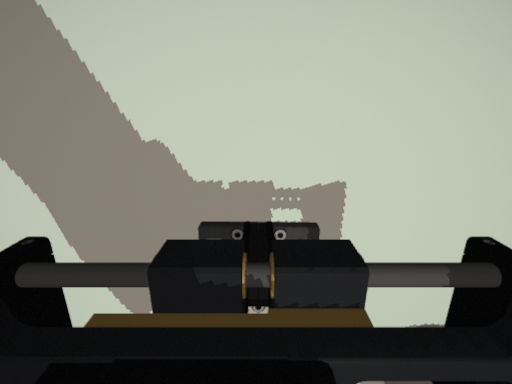

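View pics/s10.png

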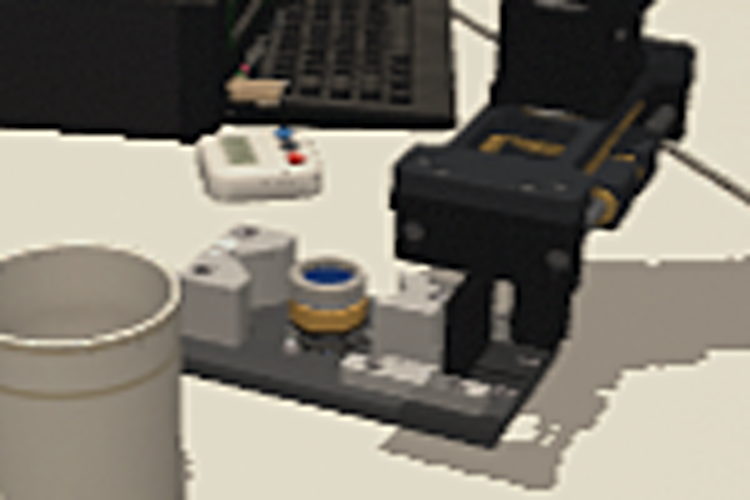

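Closed fingers stand behind the push plate, centred between the two base screws at (238,236) and (280,236) in the wrist view. Approaching.

Request:
step_arm(increments=[{"travel": [-0.002,0,0],"dr": [0,0,0]},{"travel": [-0.005,0,0],"dr": [0,0,0]},{"travel": [-0.008,0,0],"dr": [0,0,0]},{"travel": [-0.011,0,0],"dr": [0,0,0]},{"travel": [-0.013,0,0],"dr": [0,0,0]},{"travel": [-0.015,0,0],"dr": [0,0,0]},{"travel": [-0.0165,0,0],"dr": [0,0,0]},{"travel": [-0.018,0,0],"dr": [0,0,0]}])

```text
clock: 19.4
tcp_pos: [499.3, 56.1, 33.5]
tool_rot: [-0.0, 0.154, 0.988, -0.0]
wrist_force: [-2.0, 0.4, 1.0]
grip_width: 0.007
```

Request:
step_arm(increments=[{"travel": [-0.001,0,0],"dr": [0,0,0]},{"travel": [-0.002,0,0],"dr": [0,0,0]},{"travel": [-0.003,0,0],"dr": [0,0,0]},{"travel": [-0.004,0,0],"dr": [0,0,0]}])

```text
clock: 19.73
tcp_pos: [503.0, 54.9, 33.4]
tool_rot: [-0.0, 0.154, 0.988, -0.0]
wrist_force: [-2.5, 0.2, 1.0]
grip_width: 0.005
```

Request:
step_arm(increments=[{"travel": [-0.0015,0,0],"dr": [0,0,0]},{"travel": [-0.003,0,0],"dr": [0,0,0]},{"travel": [-0.0045,0,0],"dr": [0,0,0]},{"travel": [-0.006,0,0],"dr": [0,0,0]},{"travel": [-0.0075,0,0],"dr": [0,0,0]},{"travel": [-0.009,0,0],"dr": [0,0,0]},{"travel": [-0.0105,0,0],"dr": [0,0,0]},{"travel": [-0.012,0,0],"dr": [0,0,0]}])

```text
clock: 20.4
tcp_pos: [514.5, 51.1, 33.3]
tool_rot: [-0.001, 0.154, 0.988, -0.0]
wrist_force: [-1.7, 0.0, 1.7]
grip_width: 0.01
```

```bash
python3 go.py 540 44 33; python3 - <<'E'
from h import *
a=[]
for n,c in(('scene',(241,190)),('side',(265,198))):
    im=snapshot(n)
    a.append(cv2.resize(im['pixels'][c[1]-35:c[1]+35,c[0]-40:c[0]+40,::-1],(400,350),interpolation=cv2.INTER_CUBIC))
cv2.imwrite('pics/t11.png',np.hstack(a))
E
```

```text
clock 20.4 tcp [514.5  51.1  33.3] F [-1.7  0.   1.7] grip 0.9 qvel 0.043
travel [-0.0265  0.001   0.0003] dr [-0.001  -0.001   0.0007]
```

View pics/t11.png

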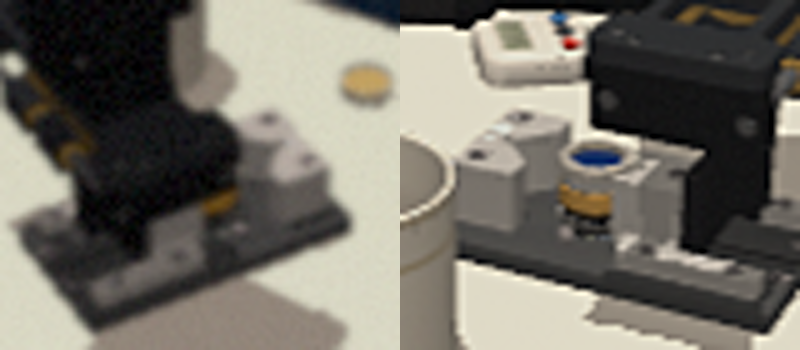

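The jaw is sliding smoothly and is just at the stack, whose left edges still line up at about x=560 in the side crop. Continuing slowly.

Request:
step_arm(increments=[{"travel": [-0.0012,0,0],"dr": [0,0,0]},{"travel": [-0.0024,0,0],"dr": [0,0,0]},{"travel": [-0.0036,0,0],"dr": [0,0,0]},{"travel": [-0.0048,0,0],"dr": [0,0,0]},{"travel": [-0.006,0,0],"dr": [0,0,0]},{"travel": [-0.0072,0,0],"dr": [0,0,0]},{"travel": [-0.0084,0,0],"dr": [0,0,0]},{"travel": [-0.0096,0,0],"dr": [0,0,0]},{"travel": [-0.0108,0,0],"dr": [0,0,0]},{"travel": [-0.012,0,0],"dr": [0,0,0]}])

```text
clock: 21.33
tcp_pos: [526.2, 47.3, 33.3]
tool_rot: [-0.0, 0.154, 0.988, -0.0]
wrist_force: [-3.2, -0.6, 0.3]
grip_width: 0.003
```

```bash
python3 go.py 540 44 33; python3 - <<'E'
from h import *
a=[]
for n,c in(('scene',(241,190)),('side',(265,198))):
    im=snapshot(n)
    a.append(cv2.resize(im['pixels'][c[1]-35:c[1]+35,c[0]-40:c[0]+40,::-1],(400,350),interpolation=cv2.INTER_CUBIC))
cv2.imwrite('pics/t12.png',np.hstack(a))
E
```

```text
clock 21.33 tcp [526.2  47.3  33.3] F [-3.2 -0.6  0.3] grip 0.3 qvel 0.034
travel [-0.0141  0.0011  0.0003] dr [-0.0011 -0.0006  0.0005]
```

View pics/t12.png

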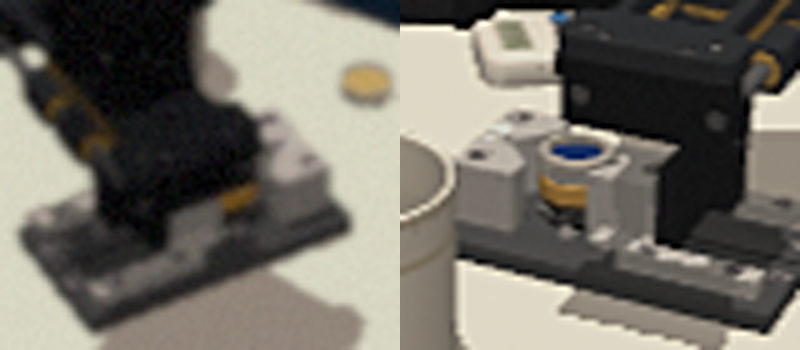

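The stack is being carried along intact at 3 N.

Request:
step_arm(increments=[{"travel": [-0.001,0,0],"dr": [0,0,0]},{"travel": [-0.002,0,0],"dr": [0,0,0]},{"travel": [-0.003,0,0],"dr": [0,0,0]},{"travel": [-0.004,0,0],"dr": [0,0,0]},{"travel": [-0.005,0,0],"dr": [0,0,0]},{"travel": [-0.006,0,0],"dr": [0,0,0]},{"travel": [-0.007,0,0],"dr": [0,0,0]},{"travel": [-0.008,0,0],"dr": [0,0,0]},{"travel": [-0.009,0,0],"dr": [0,0,0]}])

```text
clock: 22.18
tcp_pos: [535.1, 44.4, 33.3]
tool_rot: [-0.0, 0.154, 0.988, -0.0]
wrist_force: [-3.0, -0.3, 0.9]
grip_width: 0.002
```

Request:
step_arm(increments=[{"travel": [-0.0005,0,0],"dr": [0,0,0]},{"travel": [-0.001,0,0],"dr": [0,0,0]},{"travel": [-0.0015,0,0],"dr": [0,0,0]},{"travel": [-0.002,0,0],"dr": [0,0,0]},{"travel": [-0.0025,0,0],"dr": [0,0,0]},{"travel": [-0.003,0,0],"dr": [0,0,0]}])

```text
clock: 22.68
tcp_pos: [536.0, 44.2, 33.0]
tool_rot: [-0.002, 0.154, 0.988, -0.0]
wrist_force: [-14.5, 2.1, 11.1]
grip_width: 0.004
```

Request:
step_arm(increments=[{"travel": [-0.0005,0,0],"dr": [0,0,0]},{"travel": [-0.001,0,0],"dr": [0,0,0]},{"travel": [-0.0015,0,0],"dr": [0,0,0]},{"travel": [-0.002,0,0],"dr": [0,0,0]}])

```text
clock: 23.02
tcp_pos: [535.9, 44.4, 32.8]
tool_rot: [-0.005, 0.154, 0.988, -0.0]
wrist_force: [-15.3, 3.7, 10.4]
grip_width: 0.003
```

Force rose to about 15 N at x = 536. I need to know whether that is the stop or a jam, so I'll look.

```bash
python3 go.py 536 44 33; python3 - <<'E'
from h import *
a=[]
for n,c in(('scene',(241,190)),('side',(265,198))):
    im=snapshot(n)
    a.append(cv2.resize(im['pixels'][c[1]-35:c[1]+35,c[0]-40:c[0]+40,::-1],(400,350),interpolation=cv2.INTER_CUBIC))
cv2.imwrite('pics/t13.png',np.hstack(a))
E
```

```text
clock 23.02 tcp [535.9  44.4  32.8] F [-15.3   3.7  10.4] grip 0.3 qvel 0.011
travel [-0.0002 -0.0003 -0.0002] dr [-0.0018 -0.009   0.0014]
```

View pics/t13.png

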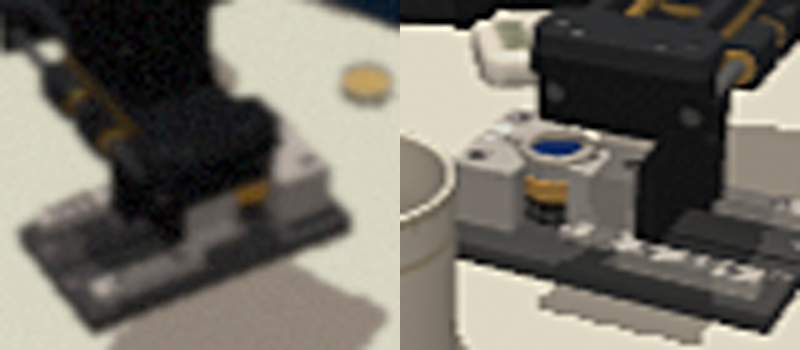

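Backing off to inspect from above.

Request:
step_arm(increments=[{"travel": [0.002,0,0],"dr": [0,-0.009,0]},{"travel": [0.007,0,0],"dr": [0,-0.009,0]},{"travel": [0.014,0,0],"dr": [0,-0.009,0]},{"travel": [0.019,0,-0.002],"dr": [0,-0.009,0]},{"travel": [0.02,0,-0.018],"dr": [0,-0.009,0]},{"travel": [0.012,0,-0.045],"dr": [0,-0.009,0]},{"travel": [-0.01,0,-0.07],"dr": [0,-0.009,0]},{"travel": [-0.035,0,-0.09],"dr": [0,-0.009,0]},{"travel": [-0.06,0,-0.1],"dr": [0,-0.009,0]},{"travel": [-0.075,0,-0.1],"dr": [0,-0.009,0]}])

```text
clock: 23.95
tcp_pos: [611.6, 21.0, 135.4]
tool_rot: [0.003, 0.154, 0.988, -0.0]
wrist_force: [-0.1, 0.2, -0.3]
grip_width: 0.006
```

Request:
step_arm(increments=[{"travel": [0,0,0],"dr": [0,0,0]},{"travel": [0,0,0],"dr": [0,0,0]},{"travel": [0,0,0],"dr": [0,0,0]}])

```text
clock: 24.2
tcp_pos: [610.8, 21.2, 135.3]
tool_rot: [0.002, 0.154, 0.988, -0.0]
wrist_force: [0.0, 0.1, -0.9]
grip_width: 0.005
```

```bash
python3 - <<'E'
from h import *
import pickle
s=state();im=snapshot('wrist');save(im,'w14');pickle.dump((im,s),open('w14.pkl','wb'))
t=s['tcp_pos'];print(t,s['wrist_force'],abs(s['qvel']).max())
A=rect('wrist',im,(592,25),45,s,half=70,px=.4)
c=cv2.resize(A,None,fx=1.6,fy=1.6);cv2.imwrite('pics/t14.png',c)
im9,s9=pickle.load(open('w9.pkl','rb'))
A=rect('wrist',im9,(592,25),57,s9,half=90,px=.4);B=rect('wrist',im,(592,25),57,s,half=90,px=.4)
cv2.imwrite('pics/t14b.png',np.hstack([A,B])[:, :])
E
```

```text
[610.783168    21.21966546 135.26823692] [ 0.02275433  0.06156996 -0.85700925] 0.01322993364814327
```

View pics/w14.png

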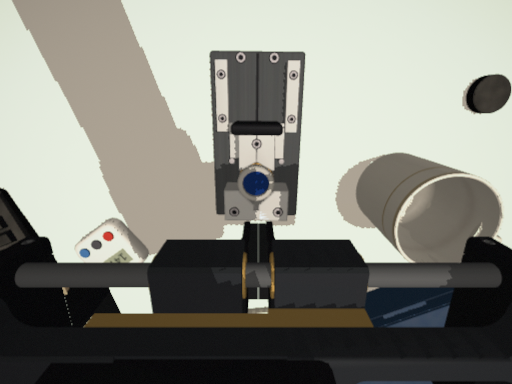

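View pics/t14.png

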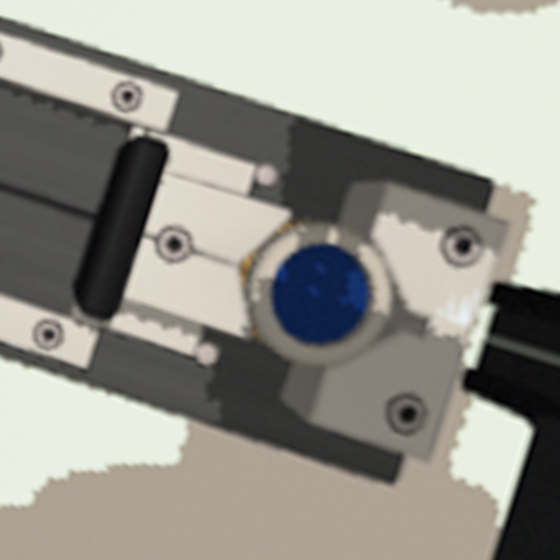

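View pics/t14b.png

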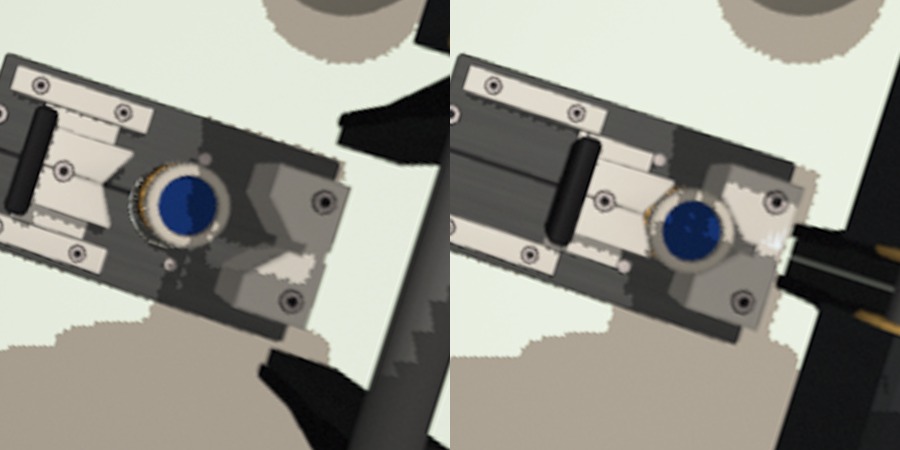

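```bash
python3 - <<'E'
from h import *
import pickle
im,s=pickle.load(open('w14.pkl','rb'));im9,s9=pickle.load(open('w9.pkl','rb'))
A=rect('wrist',im9,(515,50),57,s9,half=30,px=.2);B=rect('wrist',im,(555,38),57,s,half=30,px=.2)
C=rect('wrist',im,(586,27),18,s,half=40,px=.2)
for n,X,c in(('a',A,(515,50)),('b',B,(555,38))):
    g=cv2.cvtColor(X,cv2.COLOR_BGR2GRAY);m=(g<45).astype(np.uint8);nn,l,st,ce=cv2.connectedComponentsWithStats(m)
    i=1+st[1:,4].argmax();p=np.argwhere(l==i)[:,::-1].astype(np.float32);r=cv2.minAreaRect(p)
    print(n,(c[0]+(r[0][0]-150)*.2,c[1]-(r[0][1]-150)*.2),np.array(r[1])*.2,r[2])
cv2.imwrite('pics/t14c.png',C)
E
```

```text
a (506.71243743896486, 53.74595947265625) [26.30560303 46.23452148] 18.004161834716797
b (549.3908233642578, 37.590478515625) [37.26326599 37.97501221] 67.91282653808594
```

View pics/t14c.png

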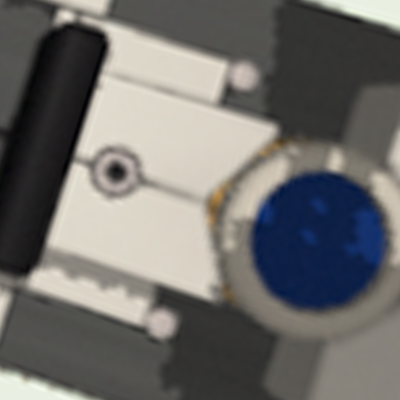

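The silver top is at (602, 22). The V-block far edge puts the pocket at (601.7, 21.9). The jaw's ears touch both stop pins, at (243,75) and (160,323). The plate moved about 39 mm, which fits a start slide of about 6 mm. That is near the edge of the range, so I'll press once more, gently, to confirm the stop.

```bash
python3 go.py 518 50.2 90; python3 go.py 518 50.2 33
```

```text
clock 24.25 tcp [610.6  21.5 135.2] F [ 0.7 -0.4  0.3] grip 0.4 qvel 0.005
travel [ 0.0971 -0.0007  0.0447] dr [0.0006 0.0045 0.0017]
clock 24.25 tcp [610.6  21.5 135.2] F [ 0.7 -0.4  0.3] grip 0.4 qvel 0.005
travel [ 0.0974 -0.0008  0.1017] dr [0.0006 0.0045 0.0017]
```

Request:
step_arm(increments=[{"travel": [0.01,0,0],"dr": [0,0.0045,0]},{"travel": [0.033,0,0],"dr": [0,0.0045,0]},{"travel": [0.06,0,0.005],"dr": [0,0.0045,0]},{"travel": [0.082,0,0.015],"dr": [0,0.0045,0]},{"travel": [0.094,0,0.028],"dr": [0,0.0045,0]},{"travel": [0.097,-0.0007,0.042],"dr": [0,0.0045,0]},{"travel": [0.0973,-0.0007,0.06],"dr": [0,0.0045,0]},{"travel": [0.0973,-0.0007,0.08],"dr": [0,0.0045,0]},{"travel": [0.0973,-0.0007,0.096],"dr": [0,0.0045,0]},{"travel": [0.0973,-0.0007,0.1015],"dr": [0,0.0045,0]}])

```text
clock: 25.08
tcp_pos: [515.3, 50.7, 31.1]
tool_rot: [-0.002, 0.153, 0.988, -0.0]
wrist_force: [-0.5, 0.2, 0.5]
grip_width: 0.002
```

Request:
step_arm(increments=[{"travel": [-0.002,0,0],"dr": [0,0,0]},{"travel": [-0.005,0,0],"dr": [0,0,0]},{"travel": [-0.008,0,0],"dr": [0,0,0]},{"travel": [-0.011,0,0],"dr": [0,0,0]},{"travel": [-0.013,0,0],"dr": [0,0,0]}])

```text
clock: 25.5
tcp_pos: [528.7, 46.7, 31.9]
tool_rot: [-0.001, 0.153, 0.988, 0.0]
wrist_force: [0.1, -0.2, 0.0]
grip_width: 0.009
```

```bash
python3 go.py 536 44.4 33
```

```text
clock 25.5 tcp [528.7  46.7  31.9] F [ 0.1 -0.2  0. ] grip 0.8 qvel 0.051
travel [-0.0076  0.     -0.0011] dr [-0.     -0.0021  0.0025]
```

Request:
step_arm(increments=[{"travel": [-0.001,0,-0.001],"dr": [0,0,0]},{"travel": [-0.002,0,-0.001],"dr": [0,0,0]},{"travel": [-0.003,0,-0.001],"dr": [0,0,0]},{"travel": [-0.0038,0,-0.001],"dr": [0,0,0]},{"travel": [-0.0045,0,-0.001],"dr": [0,0,0]},{"travel": [-0.005,0,-0.001],"dr": [0,0,0]},{"travel": [-0.0055,0,-0.001],"dr": [0,0,0]},{"travel": [-0.006,0,-0.001],"dr": [0,0,0]}])

```text
clock: 26.17
tcp_pos: [534.4, 44.9, 32.9]
tool_rot: [-0.001, 0.153, 0.988, 0.0]
wrist_force: [1.1, -0.7, 0.8]
grip_width: 0.005
```

Request:
step_arm(increments=[{"travel": [-0.0005,0,0],"dr": [0,0,0]},{"travel": [-0.001,0,0],"dr": [0,0,0]},{"travel": [-0.0015,0,0],"dr": [0,0,0]},{"travel": [-0.002,0,0],"dr": [0,0,0]}])

```text
clock: 26.5
tcp_pos: [535.9, 44.4, 32.8]
tool_rot: [-0.002, 0.153, 0.988, 0.0]
wrist_force: [-4.4, 1.5, 2.6]
grip_width: 0.008
```

Request:
step_arm(increments=[{"travel": [-0.0008,0,0],"dr": [0,0,0]},{"travel": [-0.0016,0,0],"dr": [0,0,0]},{"travel": [-0.0024,0,0],"dr": [0,0,0]},{"travel": [-0.0024,0,0],"dr": [0,0,0]}])

```text
clock: 26.83
tcp_pos: [535.9, 44.4, 32.2]
tool_rot: [-0.004, 0.153, 0.988, 0.0]
wrist_force: [-12.0, 2.4, 8.5]
grip_width: 0.006
```

Request:
step_arm(increments=[{"travel": [-0.001,0,0],"dr": [0,0,0]},{"travel": [-0.002,0,0],"dr": [0,0,0]},{"travel": [-0.003,0,0],"dr": [0,0,0]},{"travel": [-0.004,0,0],"dr": [0,0,0]},{"travel": [-0.004,0,0],"dr": [0,0,0]}])

```text
clock: 27.25
tcp_pos: [535.9, 44.6, 31.5]
tool_rot: [-0.009, 0.152, 0.988, 0.0]
wrist_force: [-20.0, 3.9, 14.3]
grip_width: 0.006
```

The stop is rigid: x stays at 535.9 from 4 N to 20 N. Backing off slowly, then clear and a final look.

Request:
step_arm(increments=[{"travel": [0.001,0,0],"dr": [0,-0.017,0]},{"travel": [0.003,0,0],"dr": [0,-0.017,0]},{"travel": [0.008,0,0],"dr": [0,-0.017,0]},{"travel": [0.015,0,0],"dr": [0,-0.017,0]},{"travel": [0.02,0,-0.008],"dr": [0,-0.017,0]},{"travel": [0.02,0,-0.03],"dr": [0,-0.017,0]},{"travel": [0.01,0,-0.055],"dr": [0,-0.017,0]},{"travel": [-0.01,0,-0.08],"dr": [0,-0.017,0]},{"travel": [-0.035,0,-0.1],"dr": [0,-0.017,0]},{"travel": [-0.06,0,-0.11],"dr": [0,-0.017,0]}])

```text
clock: 28.08
tcp_pos: [596.8, 26.3, 144.5]
tool_rot: [0.002, 0.152, 0.988, 0.0]
wrist_force: [1.4, -0.5, 0.4]
grip_width: 0.002
```

Request:
step_arm(increments=[{"travel": [-0.005,0,-0.005],"dr": [0,0,0]},{"travel": [-0.01,0,-0.01],"dr": [0,0,0]},{"travel": [-0.01,0,-0.01],"dr": [0,0,0]},{"travel": [-0.01,0,-0.01],"dr": [0,0,0]}])

```text
clock: 28.42
tcp_pos: [605.5, 23.5, 154.2]
tool_rot: [0.002, 0.152, 0.988, 0.0]
wrist_force: [-1.0, 0.1, -0.3]
grip_width: 0.006
```

```bash
python3 - <<'E'
from h import *
import pickle
s=state();im=snapshot('wrist');pickle.dump((im,s),open('w15.pkl','wb'))
print(s['clock'],s['tcp_pos'],s['wrist_force'],abs(s['qvel']).max())
A=rect('wrist',im,(592,25),45,s,half=60,px=.3)
a=[A]
for n,c in(('scene',(241,190)),('side',(265,198))):
    im=snapshot(n);save(im,n+'15')
    a.append(cv2.resize(im['pixels'][c[1]-40:c[1]+40,c[0]-40:c[0]+40,::-1],(400,400),interpolation=cv2.INTER_CUBIC))
    W=cloud(n,im)
    m=(W[...,2]>4)&(W[...,2]<110)&(W[...,0]>350)&(W[...,0]<800)&(abs(W[...,1])<350)
    nn,l,st,ce=cv2.connectedComponentsWithStats(m.astype(np.uint8))
    for i in range(1,nn):
        if st[i,4]>60: print(n,ce[i].round(),st[i,4])
cv2.imwrite('pics/t15.png',np.hstack([cv2.resize(x,(266,266)) for x in a]))
cv2.imwrite('pics/t15b.png',np.hstack(a[1:]))
E
```

```text
28.4167 [605.48985957  23.52816082 154.22283177] [-0.96766496  0.1126563  -0.3391859 ] 0.020362542754616592
scene [187. 142.] 527
scene [229. 154.] 1067
scene [188. 164.] 89
scene [274. 171.] 84
scene [306. 175.] 171
scene [357. 221.] 4635
scene [123. 186.] 237
scene [238. 199.] 1581
scene [313. 219.] 480
side [236. 151.] 2983
side [187. 189.] 165
side [238. 214.] 4755
side [149. 227.] 892
side [209. 273.] 473
side [243. 274.] 288
side [168. 274.] 78
side [375. 311.] 461
```

View pics/t15.png

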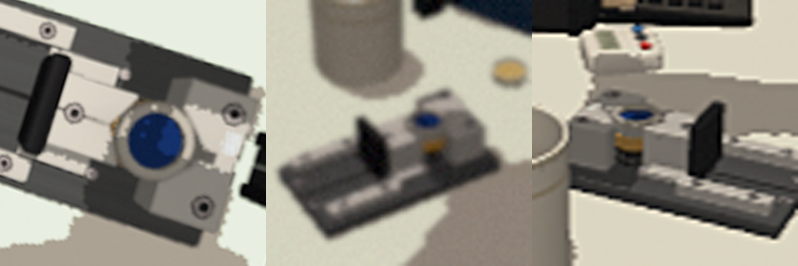

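View pics/t15b.png

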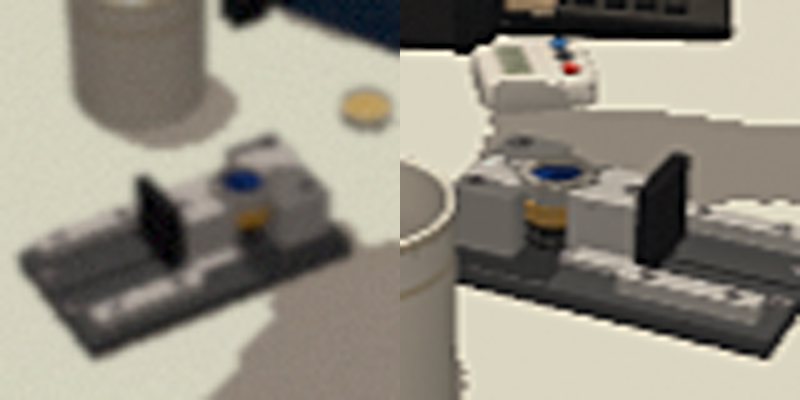

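View pics/side15.png

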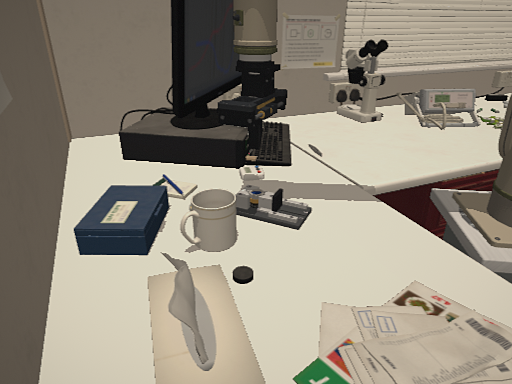

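The final views show the stack enclosed between the jaw and the V block. It stands upright with black, brass and silver in order. The cap (243,274), dish, mug and timer are at the same pixels as at the start, and the arm is clear. Handing in.

```bash
python3 -c "
from bench import close_job
print(close_job())"
```

```text
the job is handed in; nothing more can be done
None
```

I laid the brass spacer on the red filter and the silver filter on the spacer, then pushed the jaw home at about 12–18 mm/s. I handed the job in at about 28.5 s of the 64 s allowed.

**Checks that agreed:**
- **Stacking:** each part was set down with 2–6 N of contact force, and the edges lined up within about 0.5 mm.
- **Jaw home:** after the first push I backed off to look, then pressed once more. The tool stopped at x = 535.9 mm both times, and it held there as the force rose from 4 to 20 N. The jaw touches both stop pins.
- **Stack in the pocket:** its top measured (602.0, 22.0), against (601.7, 21.9) for the pocket worked out from the V block.
- **Bystanders:** the lens cap, petri dish, mug and timer have not moved in the fixed camera views.

**Less certain:** the plate moved only about 39 mm by camera. That is home only if the jaw started near the 6 mm end of its range. The rigid stop and the pin contact are my evidence that it is home. An automatic fit of the plate's outline was unusable because the gripper and deck are also dark, so I took the 39 mm by eye.

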